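Jack up the end of a stock rack and hold it

ROBOT

A 7-joint arm with a two-finger parallel gripper is mounted at the origin on the work surface. World frame = base frame: x ahead of the robot, y to its left, z up, the work surface at z = 0. Lengths are in m, angles in degrees, forces in N, time in s.
With the tool pointing down it reaches from about 0.35 to 0.775 m from the base axis. Payload 3.1 kg.
Tool frame: the origin (TCP) lies at the centre of the arm's flange, where the gripper is bolted on; the fingertips stand 173 mm ahead of it and the grasp point (between the pads) lies 155 mm ahead of it; x points along the fingers, y is the direction in which the jaws open and shut, and the axes are right-handed (so a half turn about x gives the same grasp; the last joint's range is limited). The gripper opens to 85 mm and grips with 20 to 120 N. Pads are 22 mm wide; open, the fingers measure 114 mm over their backs; the gripper's body (76 mm by 85 mm) begins 54 mm behind the grasp point. The pads swing forward as they close: fully open they stand 13 mm farther back than shut.
Start: joints at [67.855, 17.813, 0.802, 86.603, -0.252, 75.585, -1.558], TCP at [0.186, -0.518, 0.405] pointing down, gripper open.
Joint ranges: [-154.91, 154.91], [-16.99, 109.72], [-72.82, 74.43], [7.12, 147.25], [-82.49, 262.49], [11.32, 116.49], [-174.64, 174.64]. Speed limits (degrees/s): [159.86, 159.86, 180, 180, 180, 180, 180].

INTERFACE

Orientations are given as a 3x3 rotation matrix whose columns are the frame's x, y, z axes.
In Python, from workcell import sensors, cams, robot, look_for, silhouettes, landmark_of gives the robot as it stands. The module is installed in compiled form; this text tells all that it offers.
- The arm moves only by the shell command python3 -m handwheel 'ROWS' [FORCE]. ROWS is a JSON object of lists of equal length, an entry for each row: "xyz": the shift along the tool's x, y, z in units of 40 mm (1.0 is 40 mm), a list of three; "angular": the turn, a rotation vector about the tool's x, y, z in units of 6 degrees (1.0 is 6 degrees), a list of three; "claw": the opening in per cent of the stroke, from 0 (shut) to 100 (fully open). In form: {"xyz": [[tx, ty, tz], ...], "angular": [[wx, wy, wz], ...], "claw": [claw, ...]}. A call has exactly 8 rows; each row shifts and turns the pose as measured when the row begins, along the tool's axes as they then stand; what a row does not reach is not made up. A row lasts 1/10 s, in which the tool goes at most 50 mm and 8.59 degrees, less where a joint would pass 70% of its speed; a pose out of reach is approached as far as the arm can. A call is refused whole if a number of a shift passes 1 or a number of a turn 1, either way. A call with a gripper value outside its range is refused whole. The fingers move at their own pace and stop on an object; FORCE is the grip in N (left out, the last holds). Time passes only in rows, so rows that do not move let the fingers close, or fill a call up. It gives the time, the measured TCP pose, the force and the opening at its end, in the units of the state.
- sensors.observe(): the state, without advancing time (a new reading comes with each control period).
- cams.grab_frame(name): name is "scene" or "top"; returns a dict with "frame" (384x512x3 uint8, red, green, blue), "depth" (384x512 float32, m along the optical axis (not along the pixel's ray), 0 where there is no reading), "camera_matrix" (3x3 intrinsics, pixels), "camera_from_world" (4x4, takes a point from world to camera coordinates). Camera axes: x right, y down, z forward; pixel columns grow to the right and rows downward; lengths in m; the calibration is good to about 2 mm. A picture is of the moment at which its call begins.
- robot.finish_job(): hands the job in, once; it reports no verdict.
Trained networks look in a picture, given as the dict that the camera call returned (one of the last four; its "shot" number tells which), for a name from the list of things; names that differ only in an ending like _2 or _b are one class to them, and where a whole thing is asked for, a point or a joint stands for the part that bears it (a point fixed in the world has none). Each returns a list of dicts, best first, with "confidence" (0 to 1); they miss things now and then, are a little off and sometimes report something else, mostly with a low value. They report only what shows in the picture. A call takes as long as a camera call. They do not tell look-alikes from the thing itself.
- look_for(picture, label): "point" ([column, row] in pixels, amid what is visible of it).
- silhouettes(picture, label): "region" (384x512 bool, what is visible of it) and "point" ([column, row] in pixels, amid what is visible of it).
- landmark_of(picture, label): "point" ([column, row] in pixels: a listed point, or the origin of a listed thing).
The state is a dict: "t": time; "qpos": joint angles; "qvel": joint speeds; "effort": joint torques, N m; "tcp_pos": TCP position; "tool_rot": TCP orientation; "ft_force": force on the tool from outside, world axes, zero at the start; "wrist_torque": the same for the moment, N m; "opening": finger opening in m.
Only numpy, scipy, OpenCV 4.12 (cv2) and the standard library are available. Lean on these libraries where they do the work, as an engineer would, in place of code of your own. Each camera call takes 0.05 s, during which the arm holds its last target.

TASK

Build up the small blue jack by threading the plain metal spacer and then the rubber-topped saddle over the pin of its ram, each right down home, and slide the jack in until the saddle stands centred under the red mark on the yellow lifting lug of the green stock rack. Then pump the handle until both feet at that end of the rack are at least a centimetre clear of the table, and finish holding the handle pressed right down at the bottom of its stroke: do not let go. Do not shove the rack out of its place, and leave its jars standing and the other things on the table where they are.

Things in the scene. Friction and masses are not known exactly. Their poses are not given: they have to be found in the camera images.
- jack: loose blue ratchet jack, 0.9 kg; slides on the table. Origin on the table below the ram's axis; +y forward along the chassis, -y back to the handle, z up. Chassis 52 mm wide, y = +32 to -200, top at 46 mm; ram housing 48 mm square, 64 mm high. Cross feet 10 mm high: front 110 wide, y = -14 to +32; rear 120 wide, y = -221 to -251. Handle cheeks y = -143 to -187, up to 80 mm.
- jack_grip (a point): point inside the chassis at local (0, -95, 30) mm of the jack, near its balance point: a place to take the 52 mm wide chassis across its sides from above; nothing stands over it (deck at 46 mm).
- ram_seat (a point): centre of the top of the ram's round steel flange (44 mm diameter), on which the spacer rests; 70 mm above the table with the ram down. A vertical pin of 14 mm diameter stands 36 mm above it, its last 7 mm tapered.
- ram (a joint): rise of the ram (m), 0 down, 0.036 at most. Ratchet with 8 mm notches: each full stroke of the handle gains one. With the handle at the bottom the ram stands 3 to 4 mm above the new notch and sinks back to it as the handle comes up: about 11 mm at the bottom of the first full stroke, 19 of the second, 27 of the third.
- handle (a joint): turn (rad) of the pump handle: 0 at its upper stop (bar 42 degrees above level, pointing back along the jack's -y), 0.70 at its lower stop (bar 2 degrees above level). A spring brings it up again when it is let go. Pushing it down at the grip takes 2 to 8 N.
- handle_pivot (a point): axis of the handle's hinge (along the jack's x), at (0, -165, 60) mm of the jack.
- handle_grip (a point): point on the centre line of the handle bar, 140 mm from the hinge, in the black rubber grip (21 mm thick, from 85 to 174 mm from the hinge). With the handle up it is at (0, -269, 154) mm of the jack; with it fully down at (0, -305, 65) mm.
- spacer_mid (a point): centre of the plain metal spacer: ring, 44 mm outer diameter, 18 mm bore, 24 mm high, silver with a dark band round the middle, 90 g, lying flat on the table. It goes on the pin first.
- saddle_mid (a point): centre of the saddle: ring, 44 mm outer diameter, 18 mm bore, 16 mm high, orange below and black rubber above, 60 g, lying flat on the table, rubber up. It goes on the pin second, on top of the spacer; its top is then 110 mm above the table with the ram down.
- spacer: the same spacer, origin at the centre of its underside.
- saddle: the same saddle, origin at the centre of its underside.
- rack: loose green stock rack with two plank shelves of jam jars, about 3.2 kg, 220 (x) by 360 (y) by 330 mm high. Origin on the table below its middle, z up; local -y points to the end with the lifting lug. It stands on four levelling feet at x = +-100, y = +-170 mm. Lower shelf at 127 to 139 mm.
- lift_point (a point): centre of the underside of the yellow lifting lug, at (0, -215, 115) mm of the rack, where the saddle must push; a red disc marks it above and below. The lug is a level plate 50 mm wide, 8 mm thick, that stands 60 mm out from the end of the rack (local y = -180 to -240 mm), free below. Axes as the rack's.
- foot_a (a point): underside of the levelling foot at the lug's end, local x = +100 mm, y = -170 mm of the rack.
- foot_b (a point): underside of the other levelling foot at the lug's end, local x = -100 mm, y = -170 mm of the rack.
- jar_a: jam jar, 58 mm diameter, 72 mm high, standing loose on the rack's lower shelf; origin under it. Leave it.
- jar_b: another such jar on the lower shelf.
- jar_c: another such jar on the lower shelf.
- jar_d: such a jar standing on the table. Leave it.
- spanner: steel spanner, 180 mm long, 8 mm high, lying on the table; origin at its middle. Leave it.
- level: yellow spirit level, 24 by 200 by 40 mm, standing on the table; origin under its middle. Leave it.
- beaker: terracotta beaker, 76 mm wide, 100 mm high, on the table. Leave it.
- bowl: white bowl, 130 mm wide, 55 mm high, on the table. Leave it.
Not all that is in view belongs to the job. Of the things shaped like the spacer, the aluminium one is meant. What is shaped like the saddle but brown is not meant.

How it is judged:
By the outcome, as a careful person would: the job done as asked, in the order asked, and still so for the second after the job is handed in, while the arm keeps its last pose, push and grip.
It also fails if it takes over 67 s, if anything falls off the work surface, if the arm or the gripper's body presses on something with over 40 N, if the wrist force passes 120 N, or if a joint passes its speed limit or range.

## Working session

There is one attempt and no reset: what is moved stays moved. The work goes in short steps, Python scripts to look and compute and a shell command to move; the robot and the scene stay as the last step left them, time stands still between calls to the robot, and variables do not carry over. Pictures are saved under pics/ and viewed, and the job is handed in when it is done.

```bash
mkdir -p pics; ls; cat > h.py <<'E'
import numpy as np, cv2, json
from workcell import sensors, cams, robot, look_for, silhouettes, landmark_of
def save(p,name,crop=None,scale=1):
    im=p["frame"][:,:,::-1].copy()
    if crop: im=im[crop[1]:crop[3],crop[0]:crop[2]]
    if scale!=1: im=cv2.resize(im,None,fx=scale,fy=scale,interpolation=cv2.INTER_CUBIC)
    cv2.imwrite("pics/"+name,im)
def w(p,uv,z=None,d=None):
    K=p["camera_matrix"];T=np.linalg.inv(p["camera_from_world"])
    r=np.linalg.inv(K)@np.array([uv[0],uv[1],1.])
    o=T[:3,3]; dr=T[:3,:3]@r
    if z is not None: return o+dr*(z-o[2])/dr[2]
    if d is None: d=p["depth"][int(round(uv[1])),int(round(uv[0]))]
    return o+dr*d
def proj(p,X):
    c=p["camera_from_world"]@np.append(X,1.); q=p["camera_matrix"]@c[:3]; return q[:2]/q[2]
E
python3 - <<'E'
from h import *
np.set_printoptions(precision=4,suppress=True)
print(sensors.observe())
for n in ("scene","top"):
    p=cams.grab_frame(n); save(p,n+"0.png",scale=1.5); np.savez("/tmp/"+n+"0.npz",**{k:p[k] for k in("frame","depth","camera_matrix","camera_from_world")})
    T=np.linalg.inv(p["camera_from_world"]);print(n,T[:3,3],T[:3,2])
    for l in ["jack","jack_grip","ram_seat","handle_pivot","handle_grip","spacer_mid","saddle_mid","rack","lift_point","foot_a","foot_b"]:
        print(l,[(np.round(r["point"],1).tolist(),round(r["confidence"],2)) for r in landmark_of(p,l)][:4])
E
```

```text
pics
{'t': 0.0, 'qpos': array([67.8546, 17.8628,  0.7988, 86.6923, -0.2518, 75.5853, -1.558 ]), 'qvel': array([ 0.1068, -0.0899, -0.0496, -0.0367, -0.0424, -0.0208, -0.0927]), 'effort': array([  0.    , -37.9911,   0.1459, -23.0589,   0.0121,   0.0137,
         0.    ]), 'tcp_pos': array([ 0.1858, -0.5173,  0.4036]), 'tool_rot': array([[-0.0009,  0.3381, -0.9411],
       [ 0.0022, -0.9411, -0.3381],
       [-1.    , -0.0024,  0.0001]]), 'ft_force': array([ 0.6357,  0.1999, -0.7326]), 'wrist_torque': array([ 0.0038,  0.0044, -0.0113]), 'opening': 0.08569930812367013}
scene [ 1.1512 -0.664   0.8654] [-0.5157  0.5822 -0.6285]
jack [([269.2, 247.7], 0.78), ([279.3, 199.0], 0.34)]
jack_grip [([243.0, 257.8], 0.67), ([129.5, 268.6], 0.55)]
ram_seat [([269.3, 232.9], 0.45)]
handle_pivot [([225.9, 260.4], 0.73), ([277.8, 198.4], 0.46), ([189.8, 259.2], 0.43), ([236.4, 180.0], 0.15)]
handle_grip [([187.7, 259.5], 0.96), ([234.4, 179.7], 0.44), ([165.6, 247.7], 0.41), ([236.3, 209.1], 0.17)]
spacer_mid [([204.4, 251.2], 0.74), ([208.5, 228.4], 0.63)]
saddle_mid [([238.6, 207.3], 0.62), ([323.0
[... 187 characters left out ...]

foot_b [([280.0, 198.7], 0.9), ([330.5, 217.7], 0.86), ([167.3, 246.8], 0.18)]
top [0.3552 0.0145 1.1975] [ 0.1755  0.0234 -0.9842]
jack [([284.5, 170.9], 0.59)]
jack_grip [([314.8, 176.4], 0.73)]
ram_seat [([284.1, 164.2], 0.65)]
handle_pivot [([275.7, 132.2], 0.66), ([342.0, 178.3], 0.58), ([176.4, 196.5], 0.45)]
handle_grip [([389.0, 173.5], 0.91), ([218.5, 170.6], 0.49)]
spacer_mid [([327.3, 214.1], 0.72), ([302.2, 235.8], 0.71), ([283.7, 166.2], 0.28)]
saddle_mid [([223.7, 243.8], 0.67), ([258.7, 239.3], 0.59), ([348.1, 262.5], 0.29)]
rack []
lift_point [([219.7, 169.7], 0.97)]
foot_a [([206.7, 150.3], 0.86), ([208.0, 213.1], 0.6)]
foot_b [([206.7, 150.3], 0.86), ([208.0, 213.1], 0.6)]
```

View pics/scene0.png

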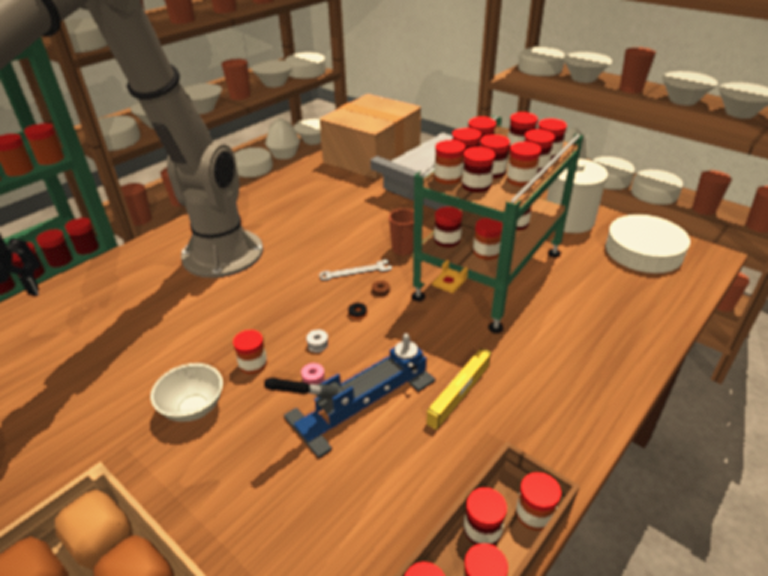

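View pics/top0.png

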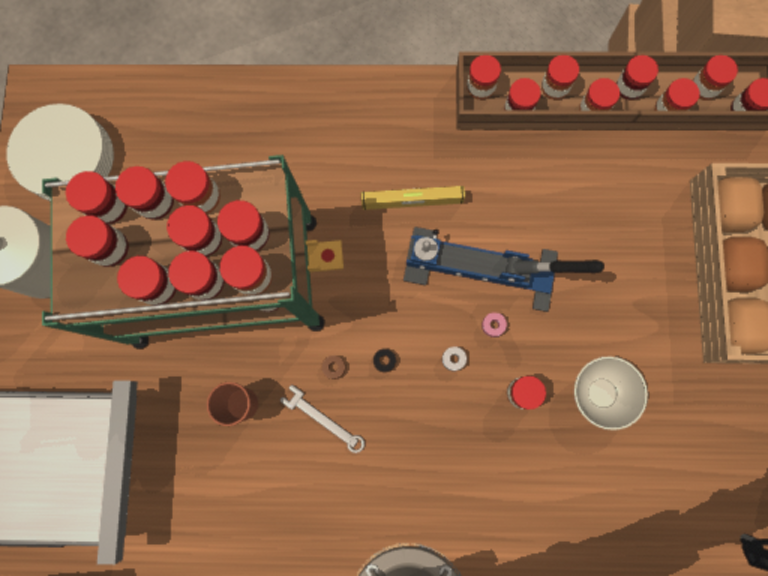

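The top view shows the silver spacer at (303,239) and the pink decoy at (330,216). The black saddle is at (257,240) and the brown decoy at (223,244). The jack's ram is at (284,164) with its handle pointing right, and the lug's red mark is at (219,170). Next I turn these into positions.

```bash
cat >> h.py <<'E'
def ring(p,guess,ztop,r=25):
    """centre of ring by depth-based segmentation near guess pixel"""
    H,W=p["depth"].shape
    u0,v0=[int(round(x)) for x in guess]
    pts=[]
    for v in range(v0-r,v0+r+1):
        for u in range(u0-r,u0+r+1):
            if 0<=v<H and 0<=u<W and p["depth"][v,u]>0:
                X=w(p,(u,v))
                if abs(X[2]-ztop)<0.004: pts.append(X)
    pts=np.array(pts); 
    if len(pts)<5: return None
    (c,rad)=cv2.minEnclosingCircle(pts[:,:2].astype(np.float32))
    return np.r_[c,pts[:,2].mean(),rad,len(pts)]
E
python3 - <<'E'
from h import *
np.set_printoptions(precision=4,suppress=True)
s=cams.grab_frame("scene");t=cams.grab_frame("top")
print("spacer top",w(t,(302.2,235.8),.012),ring(t,(303,239),.024),"scene",w(s,(208.5,228.4),.012),ring(s,(211,226),.024))
print("saddle top",w(t,(258.7,239.3),.008),ring(t,(257,240),.016),"scene",w(s,(238.6,207.3),.008),ring(s,(238,207),.016))
print("seat",w(t,(284.1,164.2),.07),w(s,(269.3,232.9),.07), ring(t,(284,164),.07,20),ring(s,(270,232),.07,20))
print("jgrip",w(t,(314.8,176.4),.03),w(s,(243,257.8),.03))
print("piv",w(t,(342,178.3),.06),w(s,(225.9,260.4),.06))
print("hg",w(t,(389,173.5),.154),w(s,(187.7,259.5),.154))
print("lift",w(t,(219.7,169.7),.115),w(t,(219.7,169.7),.123),w(s,(295.3,190.6),.115),w(s,(299,187),.123))
print("feet",w(t,(206.7,150.3),0),w(t,(208,213.1),0),w(s,(280,198.7),0),w(s,(330.5,217.7),0))
# red disc centroid
import cv2
for p,g in((t,(219,170)),(s,(299,187))):
    f=p["frame"].astype(int);m=(f[:,:,0]>130)&(f[:,:,1]<70)&(f[:,:,2]<70)
    y,x=np.nonzero(m);k=np.hypot(x-g[0],y-g[1])<9;print("disc",x[k].mean(),y[k].mean(),k.sum(),w(p,(x[k].mean(),y[k].mean()),.123))
save(t,"t_a.png",(130,80,440,300),2.5);save(s,"s_a.png",(130,130,390,320),3)
for l in("jack",):
    for p,n in((t,"t"),(s,"s")):
        r=silhouettes(p,l)[0]; print(n,r["confidence"],r["point"],r["region"].sum())
        ys,xs=np.nonzero(r["region"])
        P=np.array([w(p,(u,v)) for u,v in zip(xs,ys) if p["depth"][v,u]>0])
        k=np.abs(P[:,2]-.046)<.003;print(k.sum(),P[k].mean(0))
        c=cv2.minAreaRect(P[k][:,:2].astype(np.float32));print(c)
        k=np.abs(P[:,2]-.010)<.003;print("feet",cv2.minAreaRect(P[k][:,:2].astype(np.float32)))
        k=np.abs(P[:,2])<1;print("all",cv2.minAreaRect(P[k&(P[:,2]<.05)&(P[:,2]>.005)][:,:2].astype(np.float32)))
E
```

```text
spacer top [ 0.4496 -0.0821  0.012 ] [  0.469   -0.1069   0.0238   0.0592 197.    ] scene [ 0.4398 -0.0943  0.012 ] [  0.4743  -0.1191   0.023    0.0712 189.    ]
saddle top [0.4386 0.0404 0.008 ] [  0.4368   0.0481   0.0154   0.022  142.    ] scene [0.4404 0.0463 0.008 ] [  0.4425   0.0361   0.015    0.1311 165.    ]
seat [ 0.6421 -0.0283  0.07  ] [ 0.6393 -0.0324  0.07  ] [  0.6448  -0.0268   0.0694   0.0347 169.    ] [  0.6405  -0.0287   0.0692   0.0238 108.    ]
jgrip [ 0.6173 -0.1172  0.03  ] [ 0.6198 -0.1277  0.03  ]
piv [ 0.6059 -0.1887  0.06  ] [ 0.609  -0.1841  0.06  ]
hg [ 0.5987 -0.2909  0.154 ] [ 0.5985 -0.2979  0.154 ]
lift [0.6142 0.1443 0.115 ] [0.6122 0.1434 0.123 ] [0.6117 0.1299 0.115 ] [0.6156 0.1435 0.123 ]
feet [0.7004 0.1986 0.    ] [0.5127 0.1881 0.    ] [0.5148 0.1801 0.    ] [0.7049 0.2079 0.    ]
disc nan nan 0 [nan nan nan]
disc 298.1111111111111 186.11111111111111 9 [0.6107 0.1454 0.123 ]
t 0.61 [328.8, 177.1] 2732
721 [ 0.6212 -0.113   0.0456]
((0.6230716705322266, -0.10987113416194916), (0.23039411008358002, 0.052515916526317596), 79.1585464477539)
feet ((0.619973361492157, -0.1348787397146225), (0.28131839632987976, 0.11768282949924469), 78.5333251953125)
all ((0.618036687374115, -0.13443879783153534), (0.28223246335983276, 0.11762242764234543), 79.41793060302734)
s 0.64 [230.2, 258.1] 3013
641 [ 0.6245 -0.1247  0.0451]
((0.6250507831573486, -0.11134810000658035), (0.2314634770154953, 0.05513865128159523), 79.25987243652344)
feet ((0.6083743572235107, -0.1344929188489914), (0.28366392850875854, 0.14162816107273102), 80.21083068847656)
all ((0.6019878387451172, -0.13288357853889465), (0.2850956618785858, 0.15476250648498535), 80.21083068847656)<stdin>:16: RuntimeWarning: Mean of empty slice.
  ret = ret.dtype.type(ret / rcount)
```

View pics/t_a.png

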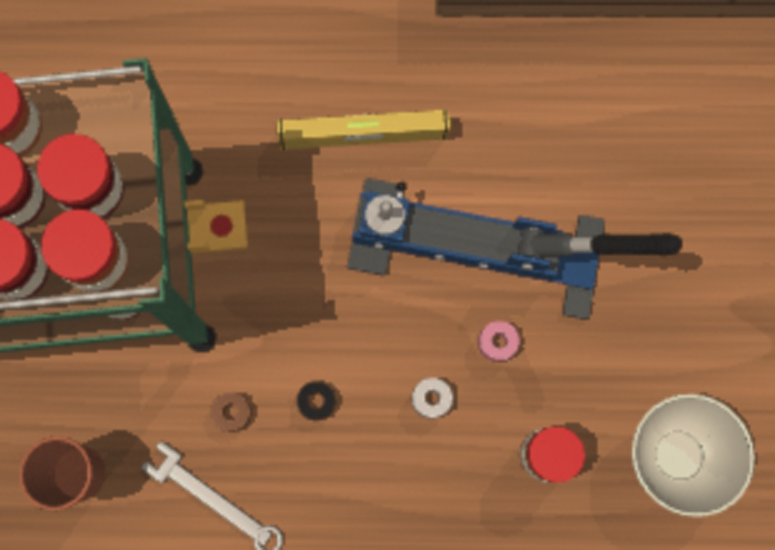

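View pics/s_a.png

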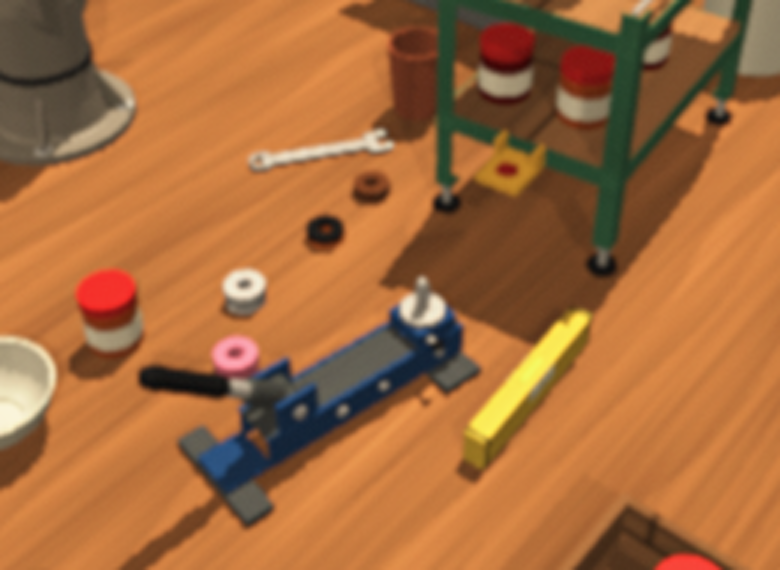

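```bash
cat >> h.py <<'E'
from scipy.spatial.transform import Rotation as Rn
def plan(target,jaw_deg=None,n=8,clamp=True,tilt=None):
    """rows to go to target TCP position; tool pointing down with jaw (tool y) at world angle jaw_deg"""
    o=sensors.observe(); R=o["tool_rot"]; p=o["tcp_pos"]
    if jaw_deg is None: jaw_deg=np.degrees(np.arctan2(R[1,1],R[0,1]))
    a=np.radians(jaw_deg); y=np.array([np.cos(a),np.sin(a),0]); x=np.array([0,0,-1.])
    Rt=np.c_[x,y,np.cross(x,y)]
    if tilt is not None: Rt=tilt
    rv=Rn.from_matrix(R.T@Rt).as_rotvec(degrees=True)
    d=np.asarray(target)-p
    print("d mm",np.round(d*1000,1),"rv",np.round(rv,1),"per row mm",np.round(np.linalg.norm(d)/n*1000,1),"deg",np.round(np.linalg.norm(rv)/n,2))
    Rc=R.copy()
    for i in range(n):
        print(np.round(Rc.T@d/n/.04,2).tolist(),np.round(rv/n/6,2).tolist())
        Rc=Rc@Rn.from_rotvec(rv/n,degrees=True).as_matrix()
E
python3 - <<'E'
from h import *
np.set_printoptions(precision=4,suppress=True)
t=dict(np.load("/tmp/top0.npz"));s=dict(np.load("/tmp/scene0.npz"))
for nm,gt,gs,z in(("spacer",(303,239),(211,226),.024),("saddle",(257,240),(238,207),.016),("pink",(330,216),(209,248),.024),("brown",(223,244),(253,192),.016),("flange",(283,164),(270,233),.07)):
    print(nm,"T",ring(t,gt,z,11),"S",ring(s,gs,z,10))
def blob(p,u0,v0,u1,v1,zl,zh):
    P=np.array([w(p,(u,v)) for v in range(v0,v1) for u in range(u0,u1)]);k=(P[:,2]>zl)&(P[:,2]<zh);return P[k]
P=blob(t,238,120,315,140,.03,.045);print("level",P.min(0),P.max(0))
P=blob(t,195,155,232,185,.117,.129);print("lug",P.min(0),P.max(0),cv2.minAreaRect(P[:,:2].astype(np.float32)))
# red disc
f=t["frame"][155:185,200:235].astype(int);m=(f[:,:,0]-f[:,:,1]>70)&(f[:,:,1]<60)
y,x=np.nonzero(m);print(x.mean()+200,y.mean()+155,m.sum(),w(t,(x.mean()+200,y.mean()+155),.123))
E
```

```text
spacer T [  0.4411  -0.0823   0.0234   0.0219 150.    ] S [ 0.4433 -0.0842  0.0232  0.0236 92.    ]
saddle T [  0.4369   0.0481   0.0156   0.022  142.    ] S [ 0.4393  0.045   0.0147  0.0223 71.    ]
pink T [  0.5063  -0.1578   0.0236   0.0221 151.    ] S [  0.5075  -0.1604   0.0231   0.0231 112.    ]
brown T [  0.4232   0.1436   0.0157   0.0222 150.    ] S [ 0.4249  0.1422  0.0147  0.0235 74.    ]
flange T [  0.6365  -0.0273   0.0696   0.0298 161.    ] S [  0.6451  -0.0304   0.069    0.028  110.    ]
level [ 0.7337 -0.1015  0.0303] [0.7707 0.0956 0.0447]
lug [0.5738 0.1206 0.1172] [0.648  0.1871 0.1289] ((0.6140537858009338, 0.15301011502742767), (0.07463973015546799, 0.060673512518405914), 6.012007713317871)
217.9375 169.8125 16 [0.6119 0.148  0.123 ]
```

```bash
python3 -c "
from h import *
plan([.442,-.083,.27],-11,16)"
```

```text
d mm [ 256.   434.6 -134.7] rv [-59.2  -0.   -0. ] per row mm 32.6 deg 3.7
[0.21, -0.5, -0.61] [-0.62, -0.0, -0.0]
[0.21, -0.46, -0.64] [-0.62, -0.0, -0.0]
[0.21, -0.42, -0.67] [-0.62, -0.0, -0.0]
[0.21, -0.38, -0.69] [-0.62, -0.0, -0.0]
[0.21, -0.33, -0.71] [-0.62, -0.0, -0.0]
[0.21, -0.29, -0.73] [-0.62, -0.0, -0.0]
[0.21, -0.24, -0.75] [-0.62, -0.0, -0.0]
[0.21, -0.19, -0.77] [-0.62, -0.0, -0.0]
[0.21, -0.14, -0.78] [-0.62, -0.0, -0.0]
[0.21, -0.09, -0.78] [-0.62, -0.0, -0.0]
[0.21, -0.04, -0.79] [-0.62, -0.0, -0.0]
[0.21, 0.01, -0.79] [-0.62, -0.0, -0.0]
[0.21, 0.06, -0.79] [-0.62, -0.0, -0.0]
[0.21, 0.12, -0.78] [-0.62, -0.0, -0.0]
[0.21, 0.17, -0.77] [-0.62, -0.0, -0.0]
[0.21, 0.21, -0.76] [-0.62, -0.0, -0.0]
```

```bash
python3 -m handwheel '{"xyz":[[0.2,-0.5,-0.61],[0.2,-0.46,-0.64],[0.2,-0.42,-0.67],[0.2,-0.38,-0.69],[0.2,-0.33,-0.71],[0.2,-0.29,-0.73],[0.2,-0.24,-0.75],[0.2,-0.19,-0.77]],"angular":[[-0.62,0,0],[-0.62,0,0],[-0.62,0,0],[-0.62,0,0],[-0.62,0,0],[-0.62,0,0],[-0.62,0,0],[-0.62,0,0]],"claw":[100,100,100,100,100,100,100,100]}' 40;  python3 -c "
from h import *
plan([.442,-.083,.25],-11,8)"
```

```text
t: 2.2
tcp_pos: [0.3134, -0.2976, 0.339]
tool_rot: [[0.001, 0.766, -0.643], [-0.01, -0.643, -0.766], [-1.0, 0.007, 0.007]]
ft_force: [0.7, 0.4, -0.4]
opening: 0.0853
d mm [128.6 214.6 -89. ] rv [-29.    0.5  -0.3] per row mm 33.2 deg 3.63
[0.27, -0.13, -0.77] [-0.6, 0.01, -0.01]
[0.27, -0.08, -0.78] [-0.6, 0.01, -0.01]
[0.27, -0.03, -0.78] [-0.6, 0.01, -0.01]
[0.27, 0.02, -0.78] [-0.6, 0.01, -0.01]
[0.28, 0.07, -0.78] [-0.6, 0.01, -0.01]
[0.28, 0.12, -0.77] [-0.6, 0.01, -0.01]
[0.28, 0.17, -0.76] [-0.6, 0.01, -0.01]
[0.28, 0.22, -0.75] [-0.6, 0.01, -0.01]
```

```bash
python3 -m handwheel '{"xyz":[[0.27,-0.13,-0.77],[0.27,-0.08,-0.78],[0.27,-0.03,-0.78],[0.27,0.02,-0.78],[0.28,0.07,-0.78],[0.28,0.12,-0.77],[0.28,0.17,-0.76],[0.28,0.22,-0.75]],"angular":[[-0.6,0,0],[-0.6,0,0],[-0.6,0,0],[-0.6,0,0],[-0.6,0,0],[-0.6,0,0],[-0.6,0,0],[-0.6,0,0]],"claw":[100,100,100,100,100,90,80,80]}';  python3 -c "
from h import *
plan([.442,-.083,.178],-11,6)"
```

```text
t: 3.0
tcp_pos: [0.4446, -0.0742, 0.2485]
tool_rot: [[0.009, 0.984, -0.176], [-0.015, -0.176, -0.984], [-1.0, 0.011, 0.013]]
ft_force: [0.5, 0.2, -0.2]
opening: 0.0685
d mm [ -2.6  -8.8 -70.5] rv [ 0.9  0.8 -0.7] per row mm 11.9 deg 0.22
[0.29, -0.01, 0.03] [0.02, 0.02, -0.02]
[0.29, -0.01, 0.03] [0.02, 0.02, -0.02]
[0.29, -0.01, 0.04] [0.02, 0.02, -0.02]
[0.29, -0.01, 0.04] [0.02, 0.02, -0.02]
[0.29, -0.01, 0.04] [0.02, 0.02, -0.02]
[0.29, -0.0, 0.04] [0.02, 0.02, -0.02]
```

```bash
python3 -m handwheel '{"xyz":[[0.4,0,0.06],[0.4,0,0.06],[0.4,0,0.06],[0.3,0,0.03],[0.2,0,0],[0.1,0,0],[0,0,0],[0,0,0]],"angular":[[0.05,0.06,-0.06],[0.05,0.04,-0.04],[0,0.03,-0.02],[0,0,0],[0,0,0],[0,0,0],[0,0,0],[0,0,0]],"claw":[80,80,80,80,80,80,60,40]}' 40;  python3 -c "
from h import *
plan([.442,-.083,.178],-11,6)
o=sensors.observe();print(o['tcp_pos']+.155*o['tool_rot'][:,0])"
```

```text
t: 3.8
tcp_pos: [0.4473, -0.0766, 0.1745]
tool_rot: [[0.004, 0.985, -0.174], [0.004, -0.175, -0.985], [-1.0, 0.003, -0.005]]
ft_force: [-0.1, -0.2, 2.1]
opening: 0.0422
d mm [-5.3 -6.4  3.5] rv [ 1.  -0.3 -0.2] per row mm 1.5 deg 0.17
[-0.01, -0.02, 0.03] [0.03, -0.01, -0.0]
[-0.01, -0.02, 0.03] [0.03, -0.01, -0.0]
[-0.01, -0.02, 0.03] [0.03, -0.01, -0.0]
[-0.01, -0.02, 0.03] [0.03, -0.01, -0.0]
[-0.01, -0.02, 0.03] [0.03, -0.01, -0.0]
[-0.01, -0.02, 0.03] [0.03, -0.01, -0.0]
[ 0.44785586 -0.07594048  0.01954971]
```

```bash
python3 -m handwheel '{"xyz":[[-0.03,0,0],[-0.02,0,0],[0,-0.04,0.1],[0,-0.03,0.08],[0,0,0],[0,0,0],[0,0,0],[0,0,0]],"angular":[[0,0,0],[0,0,0],[0,0,0],[0,0,0],[0,0,0],[0,0,0],[0,0,0],[0,0,0]],"claw":[75,75,75,75,75,40,20,20]}' 40;  python3 -c "
from h import *
plan([.442,-.083,.178],-11,6)
o=sensors.observe();print(o['tcp_pos']+.155*o['tool_rot'][:,0])"
```

```text
t: 4.6
tcp_pos: [0.4443, -0.0844, 0.1791]
tool_rot: [[0.01, 0.984, -0.175], [0.003, -0.175, -0.985], [-1.0, 0.009, -0.004]]
ft_force: [-0.7, 0.9, -1.7]
opening: 0.042
d mm [-2.3  1.4 -1.1] rv [ 0.9 -0.2 -0.5] per row mm 0.5 deg 0.18
[0.0, -0.01, -0.0] [0.03, -0.01, -0.01]
[0.0, -0.01, -0.0] [0.03, -0.01, -0.01]
[0.0, -0.01, -0.0] [0.03, -0.01, -0.01]
[0.0, -0.01, -0.0] [0.03, -0.01, -0.01]
[0.0, -0.01, -0.0] [0.03, -0.01, -0.01]
[0.0, -0.01, -0.0] [0.03, -0.01, -0.01]
[ 0.44579707 -0.08398936  0.02406714]
```

```bash
python3 -m handwheel '{"xyz":[[-0.5,0,0],[-0.8,0,0],[-0.8,0,-0.1],[-0.6,0.3,-0.3],[-0.4,0.7,-0.4],[0,0.9,-0.45],[0,0.9,-0.3],[0,0.4,-0.1]],"angular":[[0,0,0],[0,0,0],[0,0,0],[0,0,0],[0,0,0],[0,0,0],[0,0,0],[0,0,0]],"claw":[20,20,20,20,20,20,20,20]}' 60;  python3 -c "
from h import *
for i in range(3):print(sensors.observe()['tcp_pos'])
plan([.640,-.028,.31],-11,6)
o=sensors.observe();print(o['tcp_pos']+.155*o['tool_rot'][:,0])"
```

```text
t: 5.4
tcp_pos: [0.5805, -0.0413, 0.3049]
tool_rot: [[-0.001, 0.984, -0.178], [0.003, -0.178, -0.984], [-1.0, -0.001, -0.003]]
ft_force: [-0.2, 0.3, -0.8]
opening: 0.0415
[ 0.58054511 -0.04131101  0.30488909]
[ 0.58054511 -0.04131101  0.30488909]
[ 0.58054511 -0.04131101  0.30488909]
d mm [59.5 13.3  5.1] rv [ 0.8 -0.2  0.1] per row mm 10.2 deg 0.13
[-0.02, 0.23, -0.1] [0.02, -0.0, 0.0]
[-0.02, 0.23, -0.1] [0.02, -0.0, 0.0]
[-0.02, 0.23, -0.1] [0.02, -0.0, 0.0]
[-0.02, 0.23, -0.1] [0.02, -0.0, 0.0]
[-0.02, 0.23, -0.1] [0.02, -0.0, 0.0]
[-0.02, 0.23, -0.1] [0.02, -0.0, 0.0]
[ 0.58045795 -0.04086432  0.14988976]
```

```bash
python3 -c "
from h import *
np.set_printoptions(precision=4,suppress=True)
for n,g in (('top',(286,160)),('scene',(271,225))):
    p=dict(np.load('/tmp/'+n+'0.npz'))
    P=np.array([np.r_[w(p,(u,v)),u,v] for v in range(g[1]-16,g[1]+17) for u in range(g[0]-14,g[0]+15)])
    k=(P[:,2]>.082)&(P[:,2]<.112); print(n,k.sum(),P[k].mean(0)); k=(P[:,2]>.1)&(P[:,2]<.112); print(P[k].mean(0),k.sum())
s=cams.grab_frame('scene');t=cams.grab_frame('top')
save(s,'s1.png',(190,130,350,270),5);save(t,'t1.png',(220,110,350,220),6)
"
```

```text
top 27 [  0.6368  -0.0263   0.099  283.7778 163.4444]
[  0.638   -0.0266   0.1033 283.9375 162.625 ] 16
scene 31 [  0.6429  -0.0318   0.0959 270.4516 226.871 ]
[  0.642   -0.0305   0.103  270.5    224.7143] 14
```

View pics/s1.png

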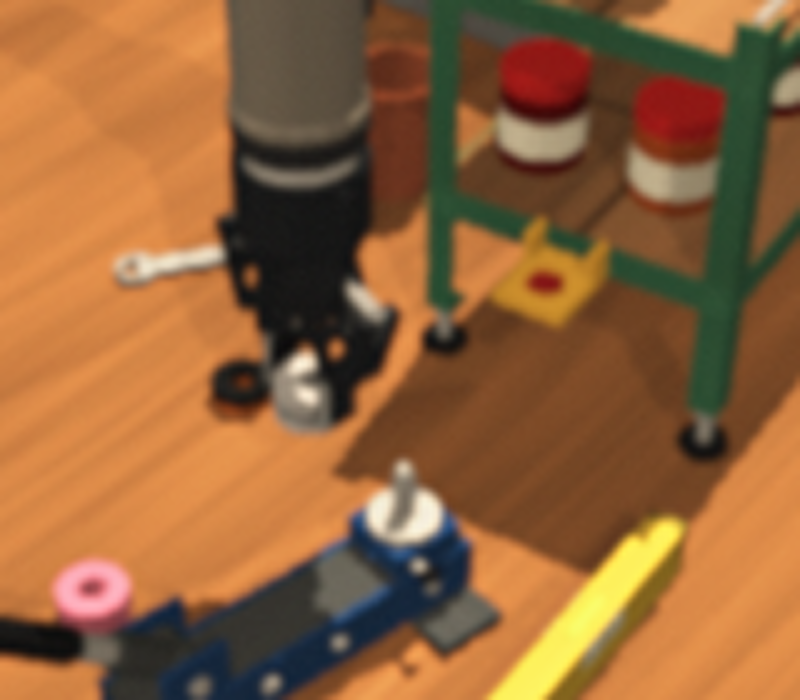

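View pics/t1.png

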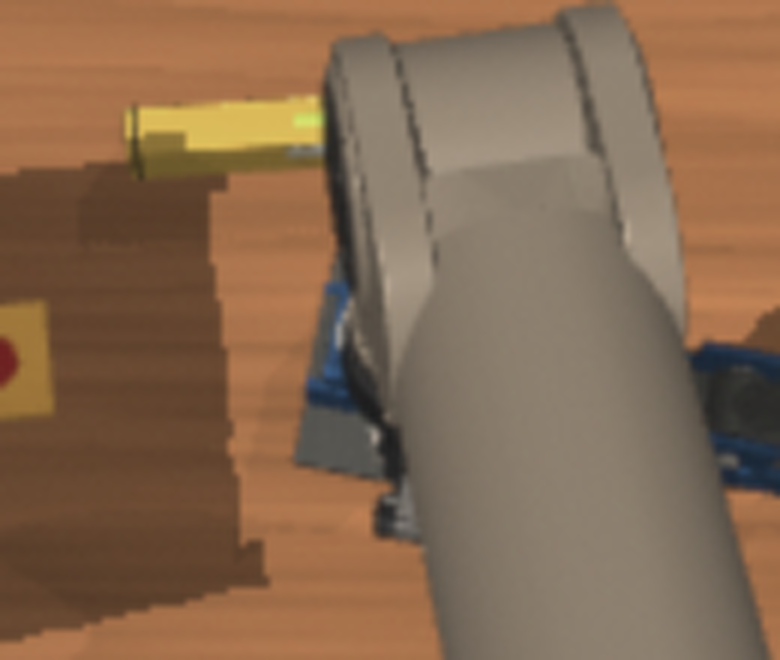

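```bash
cat >> h.py <<'E'
from scipy.optimize import least_squares
def cyl(p,guess,zl,zh,rad=.022,gate=.035,px=22):
    """fit vertical cylinder of given radius to depth points near world guess"""
    u0,v0=proj(p,[guess[0],guess[1],(zl+zh)/2]).round().astype(int)
    P=np.array([w(p,(u,v)) for v in range(v0-px,v0+px) for u in range(u0-px,u0+px) if p["depth"][v,u]>0])
    k=(P[:,2]>zl)&(P[:,2]<zh)&(np.hypot(*(P[:,:2]-guess[:2]).T)<gate); P=P[k]
    f=lambda c:(np.hypot(P[:,0]-c[0],P[:,1]-c[1])-rad)
    r=least_squares(f,guess[:2],loss="soft_l1",f_scale=.0015)
    return r.x,len(P),np.sqrt(np.mean(r.fun**2))
E
python3 -c "
from h import *
np.set_printoptions(precision=4,suppress=True)
s=cams.grab_frame('scene')
o=sensors.observe();g=o['tcp_pos']+.155*o['tool_rot'][:,0];print(g)
for a,b in((.128,.136),(.136,.15),(.125,.155)):print(cyl(s,g,a,b))
p=dict(np.load('/tmp/scene0.npz'))
print(cyl(p,np.array([.44,-.083]),.003,.021))
print('flange',cyl(p,np.array([.64,-.028]),.0665,.0695))
print('pin',cyl(p,np.array([.64,-.028]),.075,.098,.007,.02))
print(landmark_of(s,'spacer_mid')[:2], landmark_of(s,'ram_seat')[:1])
q=landmark_of(s,'spacer_mid')
for r in q: print(w(s,r['point'],g[2]))
"
```

```text
[ 0.5774 -0.0416  0.149 ]
(array([ 0.5864, -0.04  ]), 27, np.float64(0.0038248574868189065))
(array([ 0.5875, -0.0399]), 111, np.float64(0.005734103051107999))
(array([ 0.586, -0.04 ]), 166, np.float64(0.005524773539290142))
(array([ 0.4423, -0.0841]), 82, np.float64(0.005708417121080044))
flange (array([ 0.6385, -0.0228]), 62, np.float64(0.0072432968250954535))
pin (array([ 0.64  , -0.0278]), 22, np.float64(0.0013226981352537092))
[{'point': [249.6, 210.8], 'confidence': 0.69}, {'point': [206.8, 250.2], 'confidence': 0.43}] [{'point': [269.1, 229.8], 'confidence': 0.56}]
[ 0.5915 -0.0619  0.149 ]
[ 0.6082 -0.2436  0.149 ]
```

```bash
python3 -m handwheel '{"xyz":[[0,0.24,-0.1],[-0.01,0.24,-0.1],[-0.01,0.24,-0.1],[-0.01,0.24,-0.1],[0,0.24,-0.1],[0,0.24,-0.08],[0,0,0],[0,0,0]],"angular":[[0,0,0],[0,0,0],[0,0,0],[0,0,0],[0,0,0],[0,0,0],[0,0,0],[0,0,0]],"claw":[20,20,20,20,20,20,20,20]}' 60;  python3 -c "
from h import *
for i in range(4):
  s=cams.grab_frame('scene');o=sensors.observe();print(o['tcp_pos'],o['tcp_pos']+.155*o['tool_rot'][:,0])
save(s,'s2.png',(220,150,320,250),8)
plan([.640,-.028,.305],-11,6)
"
```

```text
t: 6.5
tcp_pos: [0.6406, -0.0308, 0.3056]
tool_rot: [[-0.005, 0.983, -0.182], [-0.001, -0.182, -0.983], [-1.0, -0.005, 0.002]]
ft_force: [-1.0, 0.0, -0.8]
opening: 0.0415
[ 0.64050112 -0.03079678  0.30560318] [ 0.63969565 -0.03089119  0.1506053 ]
[ 0.6402954  -0.03089621  0.3056737 ] [ 0.63946175 -0.03101563  0.15067598]
[ 0.64017837 -0.03098343  0.30573288] [ 0.63934149 -0.03112514  0.1507352 ]
[ 0.64013856 -0.0310178   0.305799  ] [ 0.63931168 -0.03116736  0.15080127]
d mm [-0.1  3.  -0.8] rv [0.5 0.1 0.3] per row mm 0.5 deg 0.1
[0.0, -0.0, -0.01] [0.01, 0.0, 0.01]
[0.0, -0.0, -0.01] [0.01, 0.0, 0.01]
[0.0, -0.0, -0.01] [0.01, 0.0, 0.01]
[0.0, -0.0, -0.01] [0.01, 0.0, 0.01]
[0.0, -0.0, -0.01] [0.01, 0.0, 0.01]
[0.0, -0.0, -0.01] [0.01, 0.0, 0.01]
```

View pics/s2.png

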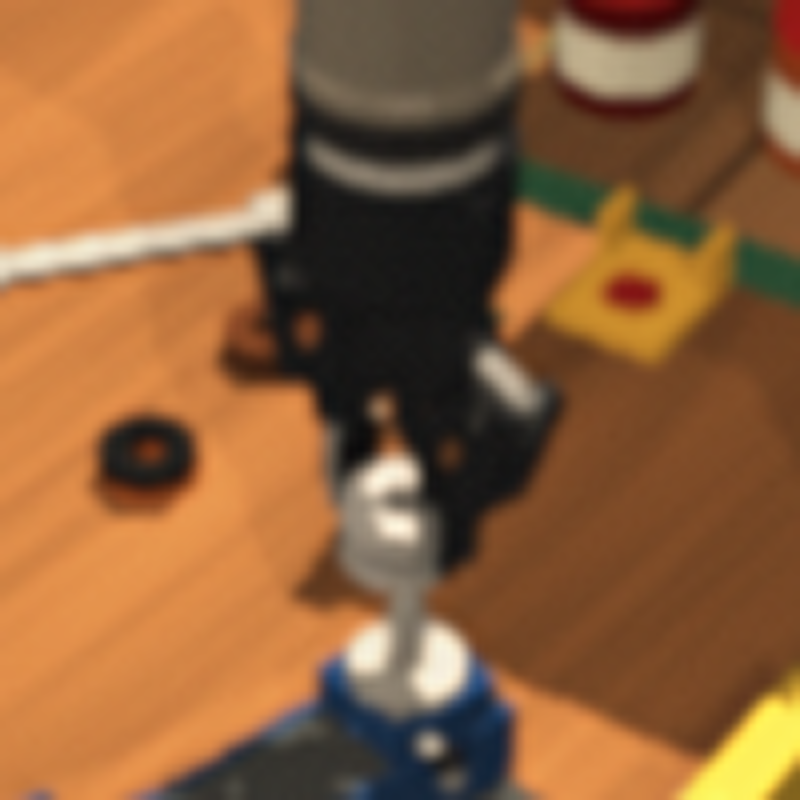

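```bash
python3 -c "
from h import *
s=cams.grab_frame('scene')
f=lambda X:(proj(s,X)-[220,150])*8
for z in(.07,.106,.127,.151): print(z,f([.64,-.028,z]),f([.6393,-.031,z]))
a=np.linspace(0,2*np.pi,120)
im=s['frame'][150:250,220:320,::-1].copy();im=cv2.resize(im,None,fx=8,fy=8,interpolation=cv2.INTER_CUBIC)
for c,col in(((.64,-.028),(0,255,0)),((.6393,-.031),(255,0,255))):
  for z,r in((.151,.022),(.151,.009),(.127,.022),(.07,.022),(.106,.004)):
    if z<.12 and c[0]!=.64: continue
    q=np.array([f([c[0]+r*np.cos(b),c[1]+r*np.sin(b),z]) for b in a]);cv2.polylines(im,[q.astype(np.int32)],True,col,1)
cv2.imwrite('pics/s3.png',im)
"
```

```text
0.07 [403.57800774 657.53906651] [396.91634449 661.11109897]
0.106 [404.08653057 585.38940272] [397.28968583 588.94417765]
0.127 [404.39284758 541.92887738] [397.51458304 545.47152134]
0.151 [404.75206736 490.96246121] [397.77832995 494.48921662]
```

View pics/s3.png

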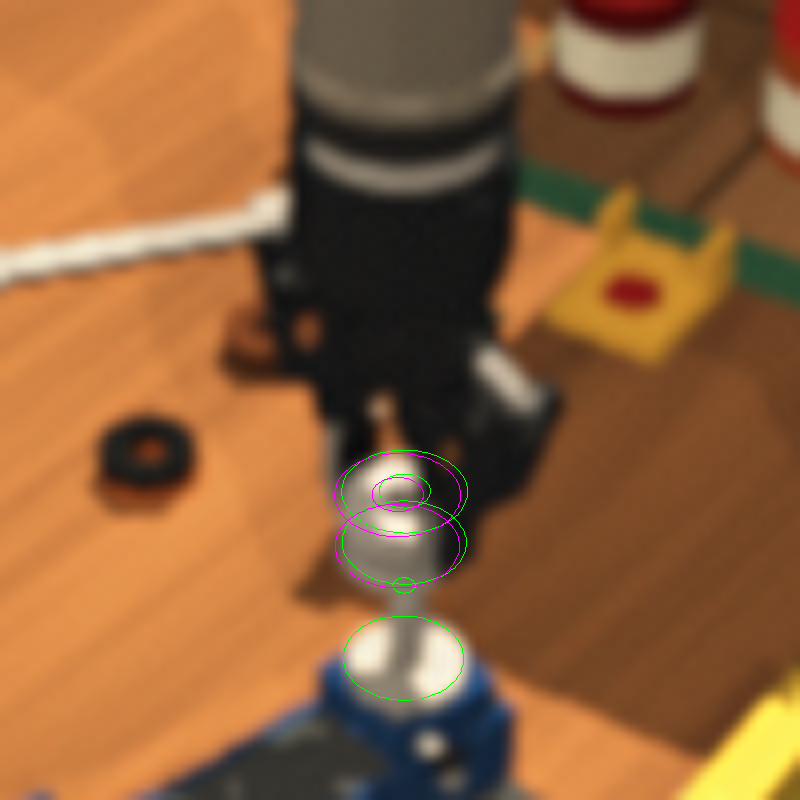

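```bash
python3 -m handwheel '{"xyz":[[0,0.01,-0.06],[0,0,-0.03],[0,0,0],[0.18,0,0],[0.18,0,0],[0.18,0,0],[0.18,0,0],[0.15,0,0]],"angular":[[0,0,0.05],[0,0,0],[0,0,0],[0,0,0],[0,0,0],[0,0,0],[0,0,0],[0,0,0]],"claw":[20,20,20,20,20,20,20,20]}' 60;  python3 -c "
from h import *
s=cams.grab_frame('scene');o=sensors.observe();print(o['tcp_pos'],o['tcp_pos']+.155*o['tool_rot'][:,0],o['ft_force'])
save(s,'s4.png',(220,150,320,250),8)
"
```

```text
t: 7.55
tcp_pos: [0.6407, -0.0277, 0.2687]
tool_rot: [[0.001, 0.983, -0.183], [-0.003, -0.183, -0.983], [-1.0, 0.001, 0.002]]
ft_force: [1.0, -0.2, -0.3]
opening: 0.0411
[ 0.64022226 -0.02777888  0.26741419] [ 0.63996494 -0.02818304  0.11241493] [-0.98365993 -0.56978587 -1.35435983]
```

View pics/s4.png

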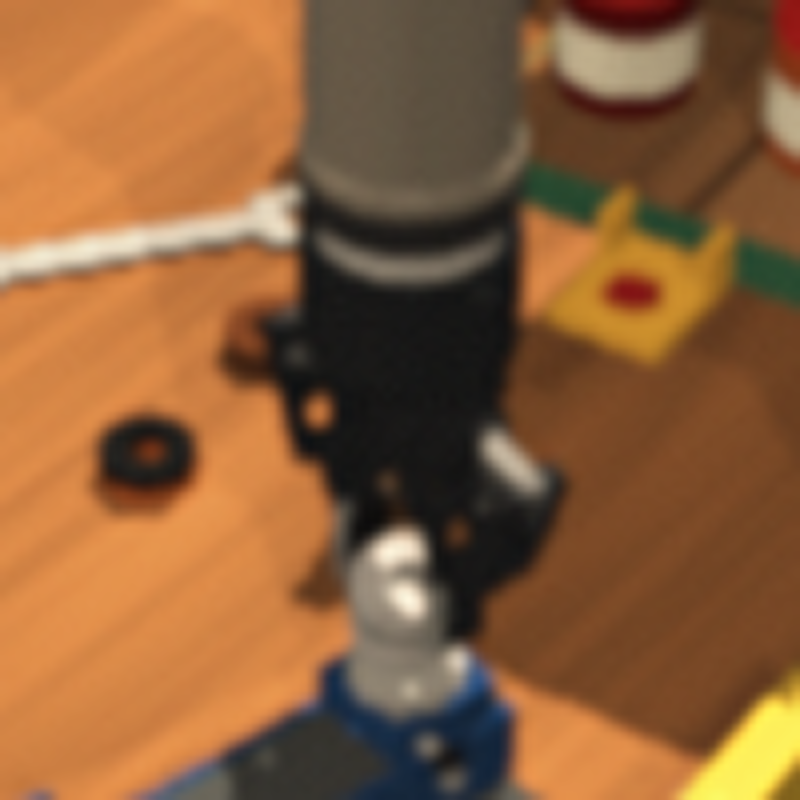

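```bash
python3 -m handwheel '{"xyz":[[0.14,0,0],[0.14,0,0],[0.1,0,0],[0.07,0,0],[0.05,0,0],[0.04,0,0],[0,0,0],[0,0,0]],"angular":[[0,0,0],[0,0,0],[0,0,0],[0,0,0],[0,0,0],[0,0,0],[0,0,0],[0,0,0]],"claw":[20,20,20,20,20,20,20,20]}' 60;  python3 -c "
from h import *
o=sensors.observe();print(o['tcp_pos'],o['tcp_pos']+.155*o['tool_rot'][:,0],o['ft_force'])
"
```

```text
t: 8.4
tcp_pos: [0.6405, -0.0276, 0.2502]
tool_rot: [[0.001, 0.983, -0.183], [-0.004, -0.183, -0.983], [-1.0, 0.002, 0.004]]
ft_force: [0.1, -0.5, -1.4]
opening: 0.0412
[ 0.64051462 -0.02756657  0.25015307] [ 0.64068633 -0.02817753  0.09515437] [ 0.10983442 -0.51826698 -1.36934508]
```

```bash
python3 -m handwheel '{"xyz":[[0.06,0,0],[0,0,0],[0,0,0],[-0.4,0,0],[-0.8,0,0],[-0.3,-0.5,-0.1],[0,-0.9,-0.15],[0,-0.9,-0.15]],"angular":[[0,0,0],[0,0,0],[0,0,0],[0,0,0],[0,0,0],[0,0,0],[0,0,0],[0,0,0]],"claw":[20,75,75,75,75,75,75,75]}' 60;  python3 -c "
from h import *
plan([.438,.0468,.26],-11,4)
o=sensors.observe();print(o['tcp_pos'],o['ft_force'])
"
```

```text
t: 9.2
tcp_pos: [0.5557, 0.0036, 0.3134]
tool_rot: [[0.011, 0.982, -0.189], [-0.004, -0.189, -0.982], [-1.0, 0.011, 0.001]]
ft_force: [0.4, 0.1, 0.9]
opening: 0.0644
d mm [-117.7   43.2  -53.4] rv [ 0.1  0.1 -0.6] per row mm 34.1 deg 0.16
[0.33, -0.78, -0.13] [0.0, 0.0, -0.03]
[0.33, -0.78, -0.13] [0.0, 0.0, -0.03]
[0.33, -0.78, -0.13] [0.0, 0.0, -0.03]
[0.33, -0.77, -0.12] [0.0, 0.0, -0.03]
[0.55566605 0.00363376 0.31343487] [0.37615038 0.12141905 0.91055054]
```

```bash
python3 -m handwheel '{"xyz":[[0.4,-0.78,-0.13],[0.4,-0.78,-0.13],[0.4,-0.7,-0.11],[0.4,-0.3,-0.05],[0.3,0,0],[0.2,0,0],[0,0,0],[0,0,0]],"angular":[[0,0,-0.05],[0,0,-0.05],[0,0,0],[0,0,0],[0,0,0],[0,0,0],[0,0,0],[0,0,0]],"claw":[75,75,75,75,75,75,75,75]}' 60;  python3 -c "
from h import *
s=cams.grab_frame('scene')
plan([.438,.0468,.176],-11,4)
o=sensors.observe();print(o['tcp_pos']+.155*o['tool_rot'][:,0],o['ft_force'])
save(s,'s5.png',(200,140,320,260),6)
"
```

```text
t: 10.0
tcp_pos: [0.4565, 0.0434, 0.2343]
tool_rot: [[0.016, 0.983, -0.185], [-0.003, -0.185, -0.983], [-1.0, 0.016, -0.0]]
ft_force: [1.3, -0.3, -0.4]
opening: 0.0641
d mm [-18.6   3.5 -58.4] rv [ 0.3 -0.  -0.9] per row mm 15.3 deg 0.25
[0.36, -0.12, 0.0] [0.01, -0.0, -0.04]
[0.36, -0.12, 0.0] [0.01, -0.0, -0.04]
[0.36, -0.12, 0.0] [0.01, -0.0, -0.04]
[0.36, -0.12, 0.0] [0.01, -0.0, -0.04]
[0.45907685 0.04290633 0.0794294 ] [-0.15419912 -0.68215569 -0.6273701 ]
```

View pics/s5.png

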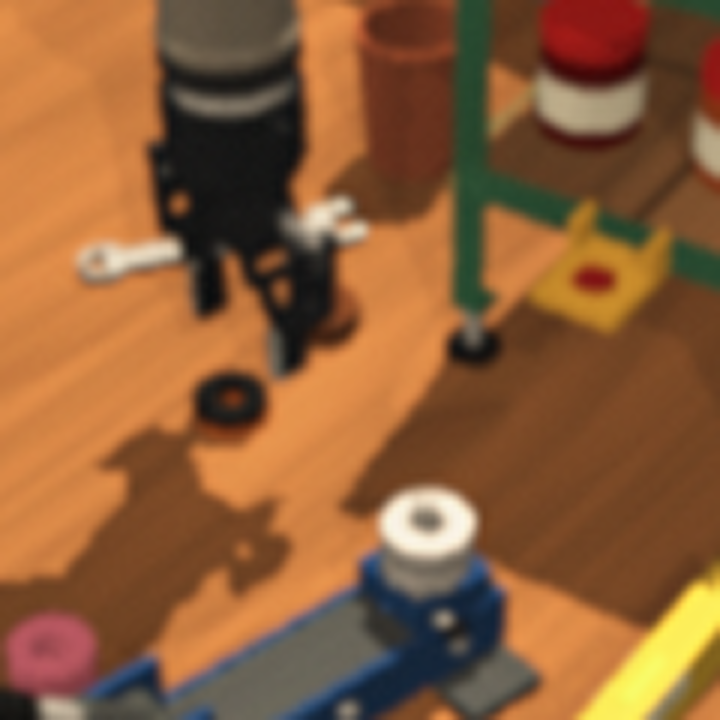

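The spacer sits on the ram's pin, with the pin tip showing at (271,227) in full-frame pixels, and the saddle is undisturbed. I'll go down on the saddle now.

```bash
python3 -m handwheel '{"xyz":[[0.2,-0.2,0],[0.3,-0.2,0],[0.3,-0.1,0],[0.3,-0.03,0],[0.25,0,0],[0.1,0,0],[0,0,0],[0,0,0]],"angular":[[0,0,-0.08],[0,0,-0.06],[0,0,0],[0,0,0],[0,0,0],[0,0,0],[0,0,0],[0,0,0]],"claw":[75,75,75,75,75,75,75,75]}' 60;  python3 -c "
from h import *
plan([.438,.0468,.176],-11,1)
o=sensors.observe();print(o['tcp_pos']+.155*o['tool_rot'][:,0],o['ft_force'])
"
```

```text
t: 10.85
tcp_pos: [0.4341, 0.0473, 0.1718]
tool_rot: [[-0.001, 0.982, -0.187], [0.001, -0.187, -0.982], [-1.0, -0.001, -0.001]]
ft_force: [-0.9, 0.1, -0.1]
opening: 0.0642
d mm [ 3.9 -0.5  4.2] rv [ 0.2 -0.   0. ] per row mm 5.8 deg 0.24
[-0.11, 0.1, -0.01] [0.04, -0.01, 0.01]
[0.43404092 0.04741258 0.01675442] [-0.8872228   0.11084755 -0.13256962]
```

```bash
python3 -m handwheel '{"xyz":[[-0.08,0.08,0],[0,0,0],[0,0,0],[0,0,0],[0,0,0],[0,0,0],[-0.4,0,0],[-0.6,0,0]],"angular":[[0,0,0],[0,0,0],[0,0,0],[0,0,0],[0,0,0],[0,0,0],[0,0,0],[0,0,0]],"claw":[75,60,40,20,20,20,20,20]}' 60;  python3 -c "
from h import *
s=cams.grab_frame('scene')
save(s,'s6.png',(180,110,320,230),5)
plan([.6407,-.0278,.305],-11,8)
"
```

```text
t: 11.65
tcp_pos: [0.4367, 0.0462, 0.2152]
tool_rot: [[-0.005, 0.982, -0.187], [0.001, -0.187, -0.982], [-1.0, -0.005, 0.0]]
ft_force: [0.5, 0.5, -0.0]
opening: 0.0409
d mm [202.2 -74.6  86.1] rv [ 0.2 -0.1 -0.1] per row mm 29.0 deg 0.03
[-0.27, 0.66, 0.11] [0.0, -0.0, -0.0]
[-0.27, 0.66, 0.11] [0.0, -0.0, -0.0]
[-0.27, 0.66, 0.11] [0.0, -0.0, -0.0]
[-0.27, 0.66, 0.11] [0.0, -0.0, -0.0]
[-0.27, 0.66, 0.11] [0.0, -0.0, -0.0]
[-0.27, 0.66, 0.11] [0.0, -0.0, -0.0]
[-0.27, 0.66, 0.11] [0.0, -0.0, -0.0]
[-0.27, 0.66, 0.11] [0.0, -0.0, -0.0]
```

View pics/s6.png

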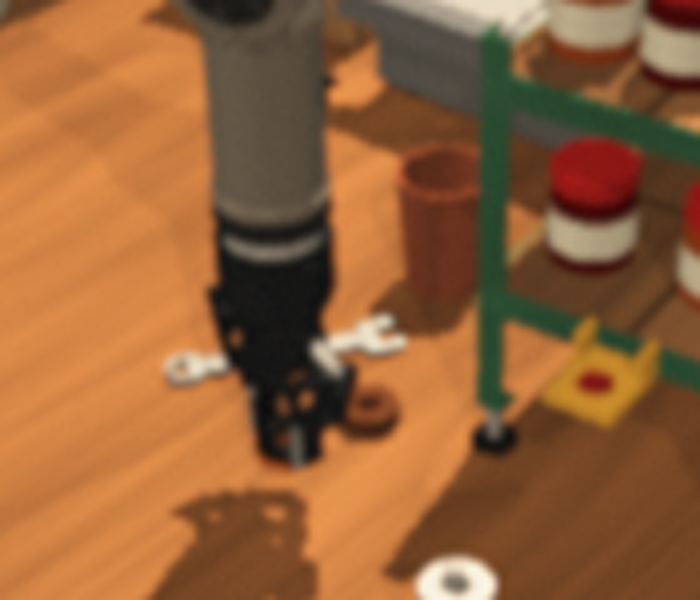

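```bash
python3 -m handwheel '{"xyz":[[-0.7,0.3,0.05],[-0.7,0.7,0.1],[-0.5,0.9,0.15],[-0.2,0.9,0.15],[0,0.9,0.15],[0,0.9,0.15],[0,0.45,0.1],[0,0.2,0.03]],"angular":[[0,0,0],[0,0,0],[0,0,0],[0,0,0],[0,0,0],[0,0,0],[0,0,0],[0,0,0]],"claw":[20,20,20,20,20,20,20,20]}' 60;  python3 -c "
from h import *
plan([.6407,-.0278,.3],-11,1)
o=sensors.observe();print(o['tcp_pos']+.155*o['tool_rot'][:,0],o['ft_force'],o['opening'])
"
```

```text
t: 12.5
tcp_pos: [0.643, -0.0293, 0.3041]
tool_rot: [[0.001, 0.983, -0.185], [-0.003, -0.185, -0.983], [-1.0, 0.002, 0.003]]
ft_force: [-1.2, 0.5, -0.7]
opening: 0.0409
d mm [-2.3  1.5 -4.1] rv [ 0.3  0.2 -0.1] per row mm 4.9 deg 0.39
[0.1, -0.06, -0.03] [0.06, 0.03, -0.02]
[ 0.64318055 -0.02981593  0.14909649] [-1.19659394  0.45626744 -0.66588467] 0.04092208069321285
```

```bash
python3 -m handwheel '{"xyz":[[0,-0.05,-0.03],[0,-0.02,-0.02],[0,0,0],[0.1,0,0],[0.1,0,0],[0,0,0],[0,0,0],[0,0,0]],"angular":[[0,0,0],[0,0,0],[0,0,0],[0,0,0],[0,0,0],[0,0,0],[0,0,0],[0,0,0]],"claw":[20,20,20,20,20,20,20,20]}' 60;  python3 -c "
from h import *
s=cams.grab_frame('scene')
plan([.6407,-.0278,.3],-11,1)
o=sensors.observe();g=o['tcp_pos']+.155*o['tool_rot'][:,0];print(g,o['ft_force'],o['opening'])
f=lambda X:(proj(s,X)-[220,150])*8
a=np.linspace(0,2*np.pi,120)
im=s['frame'][150:250,220:320,::-1].copy();im=cv2.resize(im,None,fx=8,fy=8,interpolation=cv2.INTER_CUBIC)
for c,z,r,col in((g,g[2]-.003,.022,(255,0,255)),(g,g[2]-.019,.022,(255,0,255)),((.6407,-.0278),.094,.022,(0,255,0)),((.6407,-.0278),.106,.004,(0,255,0))):
    q=np.array([f([c[0]+r*np.cos(b),c[1]+r*np.sin(b),z]) for b in a]);cv2.polylines(im,[q.astype(np.int32)],True,col,1)
cv2.imwrite('pics/s7.png',im)
"
```

```text
t: 13.3
tcp_pos: [0.6383, -0.0257, 0.2932]
tool_rot: [[-0.004, 0.983, -0.184], [-0.003, -0.184, -0.983], [-1.0, -0.003, 0.004]]
ft_force: [1.0, 0.1, -0.6]
opening: 0.0409
d mm [ 2.3 -2.1  6.7] rv [0.4 0.2 0.2] per row mm 7.4 deg 0.51
[-0.17, 0.07, 0.04] [0.07, 0.04, 0.03]
[ 0.63783534 -0.02616754  0.13825614] [-0.03582085  0.41056181 -0.61348851] 0.040691914683783505
```

View pics/s7.png

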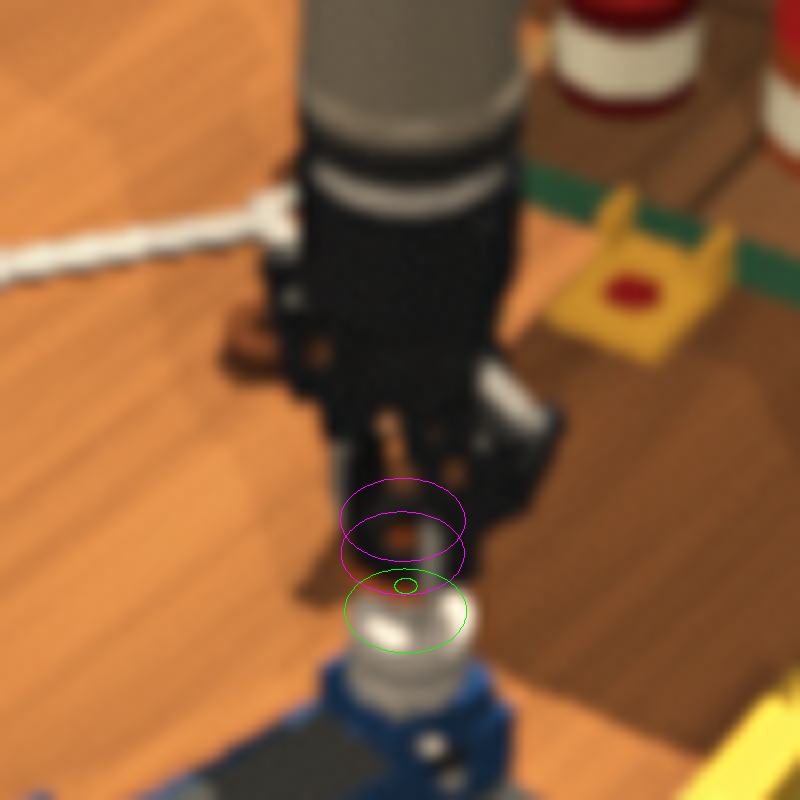

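```bash
python3 -m handwheel '{"xyz":[[0,0.05,0.03],[0,0.02,0.01],[0,0,0],[0.1,0,0],[0.1,0,0],[0.1,0,0],[0.1,0,0],[0.05,0,0]],"angular":[[0,0,0.03],[0,0,0],[0,0,0],[0,0,0],[0,0,0],[0,0,0],[0,0,0],[0,0,0]],"claw":[20,20,20,20,20,20,20,20]}' 60;  python3 -c "
from h import *
o=sensors.observe();g=o['tcp_pos']+.155*o['tool_rot'][:,0];print(g,o['ft_force'],o['opening'])
"
```

```text
t: 14.15
tcp_pos: [0.6413, -0.0282, 0.274]
tool_rot: [[0.0, 0.983, -0.184], [-0.004, -0.184, -0.983], [-1.0, 0.001, 0.004]]
ft_force: [-0.4, 0.1, -0.8]
opening: 0.0411
[ 0.64130607 -0.02880256  0.11904512] [-0.40716648  0.09688896 -0.78682752] 0.04112035785040847
```

```bash
python3 -m handwheel '{"xyz":[[0.1,0,0],[0.06,0,0],[0.05,0,0],[0.05,0,0],[0,0,0],[0,0,0],[0,0,0],[-0.4,0,0]],"angular":[[0,0,0],[0,0,0],[0,0,0],[0,0,0],[0,0,0],[0,0,0],[0,0,0],[0,0,0]],"claw":[20,20,20,20,20,75,75,75]}' 60;  python3 -c "
from h import *
o=sensors.observe();g=o['tcp_pos']+.155*o['tool_rot'][:,0];print(g,o['ft_force'],o['opening'])
"
```

```text
t: 14.95
tcp_pos: [0.6402, -0.0279, 0.2844]
tool_rot: [[-0.002, 0.983, -0.184], [-0.006, -0.184, -0.983], [-1.0, -0.001, 0.006]]
ft_force: [-0.6, -0.1, -0.5]
opening: 0.0639
[ 0.6398438  -0.0288028   0.12940688] [-0.60616699 -0.07397578 -0.48893512] 0.063887106873515
```

```bash
python3 -m handwheel '{"xyz":[[-0.4,0,0],[-0.1,0,0.5],[0,0,0.8],[0,0,0.7],[0,0,0.3],[0,0,0],[0.3,0,0],[0.3,0,0]],"angular":[[0,0,0],[0,0,0],[0,0,0],[0,0,0],[0,0,0],[0,0,0],[0,0,0],[0,0,0]],"claw":[75,75,75,75,75,100,100,100]}' 60;  python3 -c "
from h import *
s=cams.grab_frame('scene')
save(s,'s8.png',(170,140,320,260),5)
for i in landmark_of(s,'saddle_mid'): print(i,w(s,i['point'],.102))
print(w(s,landmark_of(s,'jack_grip')[0]['point'],.03))
plan([.6227,-.1211,.189],-10.8,4)
print('sad',ring(s,proj(s,[.64,-.028,.11]),.11,16))
"
```

```text
t: 15.75
tcp_pos: [0.6261, -0.1162, 0.2825]
tool_rot: [[0.009, 0.984, -0.178], [-0.001, -0.178, -0.984], [-1.0, 0.009, -0.0]]
ft_force: [0.3, 0.2, 0.9]
opening: 0.0852
{'point': [267.4, 225.1], 'confidence': 0.73} [ 0.63553438 -0.03662289  0.102     ]
[ 0.62243156 -0.11948448  0.03      ]
d mm [ -2.9  -5.3 -92.7] rv [ 0.6 -0.  -0.3] per row mm 23.2 deg 0.17
[0.58, -0.01, 0.04] [0.03, -0.0, -0.01]
[0.58, -0.01, 0.04] [0.03, -0.0, -0.01]
[0.58, -0.01, 0.04] [0.03, -0.0, -0.01]
[0.58, -0.01, 0.04] [0.03, -0.0, -0.01]
sad [ 6.41005158e-01 -2.94292346e-02  1.09012456e-01  2.37361118e-02
  1.06000000e+02]
```

View pics/s8.png

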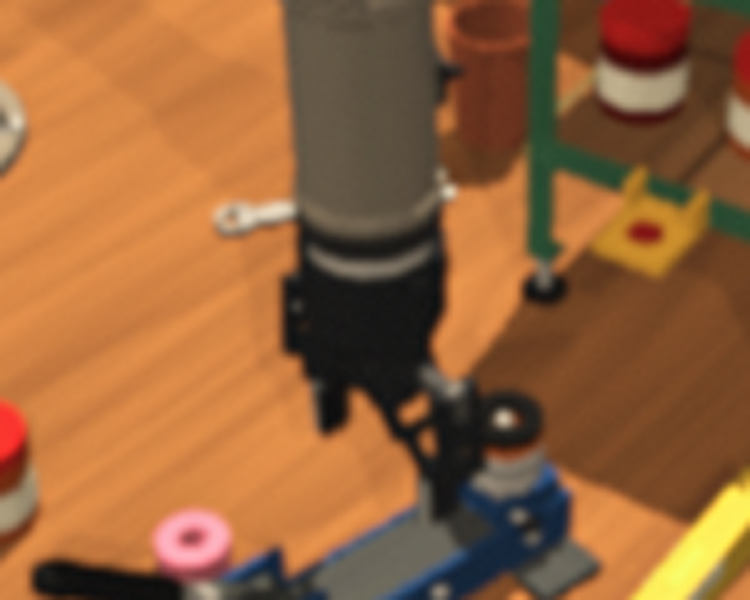

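The saddle is home: its top measures 109 mm, against 110 expected. I'll grip the chassis next.

```bash
python3 -m handwheel '{"xyz":[[0.4,0,0.05],[0.5,0,0.05],[0.5,0,0.03],[0.4,0,0],[0.3,0,0],[0.1,0,0],[0,0,0],[0,0,0]],"angular":[[0,0,-0.05],[0,0,0],[0,0,0],[0,0,0],[0,0,0],[0,0,0],[0,0,0],[0,0,0]],"claw":[100,100,100,100,100,100,50,30]}' 80;  python3 -c "
from h import *
plan([.6227,-.1211,.189],-10.8,4)
o=sensors.observe();print(o['opening'],o['ft_force'])
"
```

```text
t: 16.7
tcp_pos: [0.6255, -0.1166, 0.1869]
tool_rot: [[-0.0, 0.985, -0.171], [0.003, -0.171, -0.985], [-1.0, -0.001, -0.003]]
ft_force: [0.4, 0.1, 0.5]
opening: 0.0588
d mm [-2.8 -4.5  2.1] rv [ 1.  -0.2  0. ] per row mm 1.4 deg 0.25
[-0.01, -0.01, 0.03] [0.04, -0.01, 0.0]
[-0.01, -0.01, 0.03] [0.04, -0.01, 0.0]
[-0.01, -0.01, 0.03] [0.04, -0.01, 0.0]
[-0.01, -0.01, 0.03] [0.04, -0.01, 0.0]
0.05879589904291487 [0.41061595 0.07864994 0.51282441]
```

```bash
python3 -m handwheel '{"xyz":[[0,0,0],[0,0,0],[0,-0.05,-0.2],[0,-0.1,-0.5],[0,-0.1,-0.6],[0,-0.08,-0.6],[0,-0.06,-0.6],[0,-0.03,-0.3]],"angular":[[0,0,0],[0,0,0],[-0.22,0,0],[-0.22,0,0],[-0.22,0,0],[-0.22,0,0],[-0.22,0,0],[-0.22,0,0]],"claw":[20,20,20,20,20,20,20,20]}' 80;  python3 -c "
from h import *
s=cams.grab_frame('scene')
t=cams.grab_frame('top')
save(s,'s9.png',(190,110,350,230),5)
save(t,'t9.png',(190,110,350,230),5)
o=sensors.observe();print(o['tcp_pos'],o['opening'],o['ft_force'],np.degrees(np.arctan2(o['tool_rot'][1,1],o['tool_rot'][0,1])))
"
```

```text
t: 17.5
tcp_pos: [0.6249, -0.0225, 0.1906]
tool_rot: [[0.011, 0.999, -0.046], [-0.029, -0.046, -0.999], [-1.0, 0.013, 0.029]]
ft_force: [2.0, -4.6, -0.8]
opening: 0.0508
[ 0.62459146 -0.02120837  0.19012551] 0.050616618469605065 [ 1.49618317  0.2067659  -3.33595899] -2.610570966519081
```

View pics/s9.png

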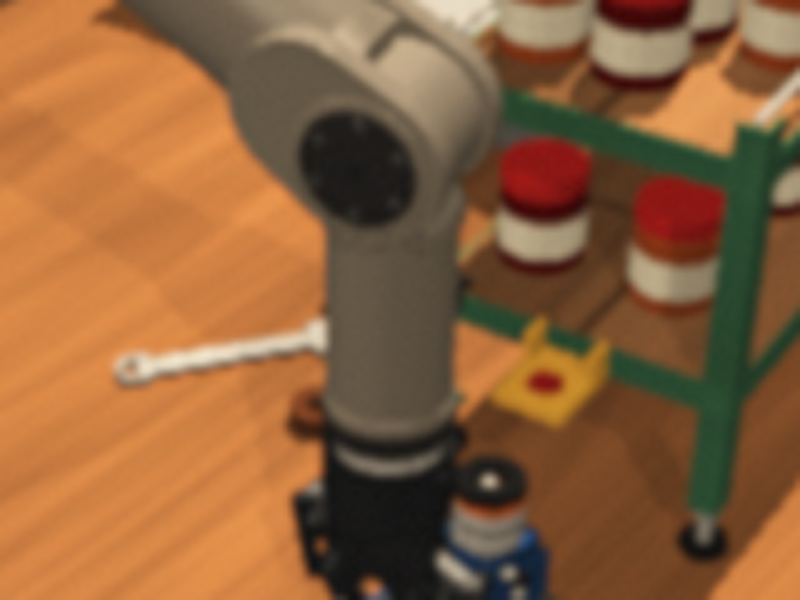

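View pics/t9.png

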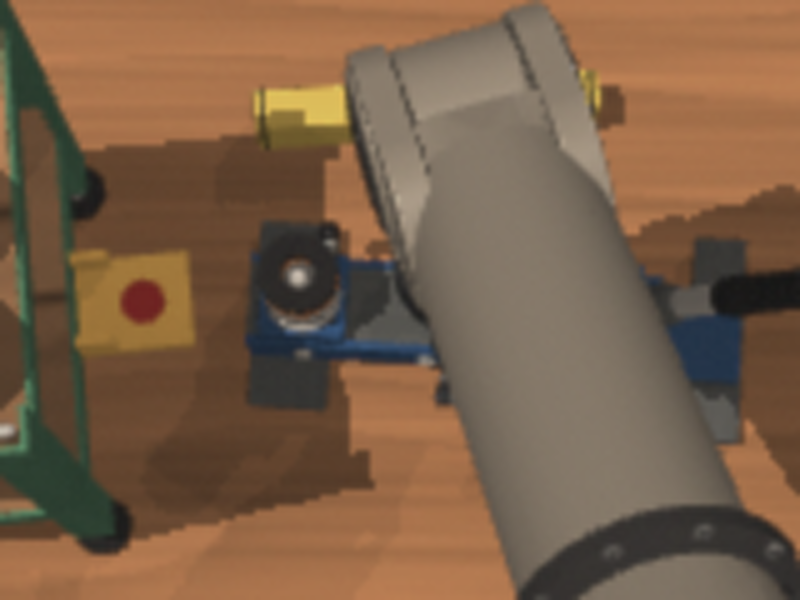

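```bash
cat >> h.py <<'E'
def sad_disc(t,zs=.110,zd=.123):
    f=t["frame"].astype(int)
    m=(f[:,:,0]-f[:,:,1]>60)&(f[:,:,1]<70); y,x=np.nonzero(m); k=np.hypot(x-219,y-170)<8
    D=w(t,(x[k].mean(),y[k].mean()),zd)
    return D,k.sum()
E
python3 -c "
from h import *
np.set_printoptions(precision=4,suppress=True)
t=cams.grab_frame('top')
print('disc',sad_disc(t))
print('sad',ring(t,(249.6,165),.110,9))
P=np.array([w(t,(u,v)) for v in range(158,172) for u in range(242,258)]);k=abs(P[:,2]-.11)<.006;P=P[k]
A=np.c_[P[:,:2],np.ones(len(P))];print('plane',np.linalg.lstsq(A,P[:,2],rcond=None)[0],P[:,2].mean(),len(P))
r=landmark_of(t,'saddle_mid');print([(i['point'],i['confidence'],w(t,i['point'],.102)) for i in r][:2])
r=landmark_of(t,'lift_point');print([(i['point'],i['confidence'],w(t,i['point'],.115)) for i in r][:2])
plan([.62459,-.0212,.187],-2.6,1)
"
```

```text
disc (array([0.6117, 0.1478, 0.123 ]), np.int64(55))
sad [  0.632    0.0663   0.1101   0.0227 178.    ]
plane [ 0.0052 -0.0201  0.1081] 0.11005724643206997 176
[([223.0, 242.3], 0.58, array([0.423 , 0.1314, 0.102 ])), ([249.8, 165.8], 0.52, array([0.6288, 0.0651, 0.102 ]))]
[([219.5, 168.2], 0.67, array([0.6182, 0.145 , 0.115 ])), ([206.2, 149.3], 0.42, array([0.67  , 0.1823, 0.115 ]))]
d mm [ 0.2  0.7 -2.5] rv [-0.2  1.4 -0.6] per row mm 2.6 deg 1.51
[0.06, 0.0, -0.02] [-0.04, 0.23, -0.1]
```

```bash
python3 -m handwheel '{"xyz":[[0,-0.1,-0.1],[0,-0.15,-0.3],[0,-0.15,-0.4],[0,-0.1,-0.4],[0,-0.05,-0.3],[0,0,-0.15],[0,0,0],[0,0,0]],"angular":[[0,0.15,-0.05],[0,0.08,-0.05],[0,0,0],[0,0,0],[0,0,0],[0,0,0],[0,0,0],[0,0,0]],"claw":[20,20,20,20,20,20,20,20]}' 80;  python3 -c "
from h import *
np.set_printoptions(precision=4,suppress=True)
s=cams.grab_frame('scene')
t=cams.grab_frame('top')
save(s,'s10.png',(230,130,350,230),6)
save(t,'t10.png',(180,110,330,230),5)
print('disc',sad_disc(t))
u=proj(t,[.612,.147,.11]);print(u,ring(t,u,.110,11))
plan([.6246,-.0212,.187],-2.6,1)
o=sensors.observe();print(o['ft_force'],o['opening'])
"
```

```text
t: 18.55
tcp_pos: [0.6065, 0.0248, 0.1883]
tool_rot: [[-0.002, 0.998, -0.068], [-0.03, -0.068, -0.997], [-1.0, 0.0, 0.03]]
ft_force: [2.1, -2.3, -0.3]
opening: 0.0505
disc (array([0.6119, 0.1475, 0.123 ]), np.int64(53))
[218.8889 170.9159] [ 0.6101  0.1383  0.1105  0.0314 34.    ]
d mm [ 18.1 -46.   -1.2] rv [-1.3  1.7 -0. ] per row mm 49.5 deg 2.14
[0.06, 0.53, 1.12] [-0.22, 0.28, -0.0]
[-0.0331 -1.8691 -1.2806] 0.050900661592328054
```

View pics/s10.png

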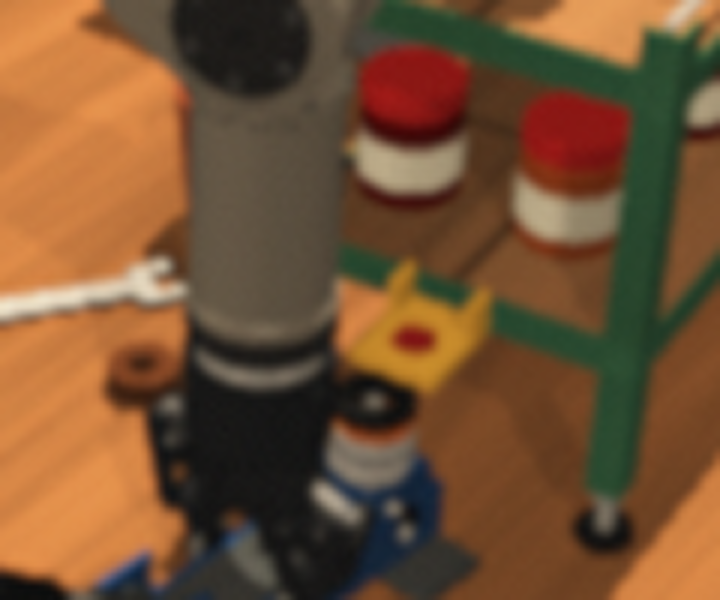

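View pics/t10.png

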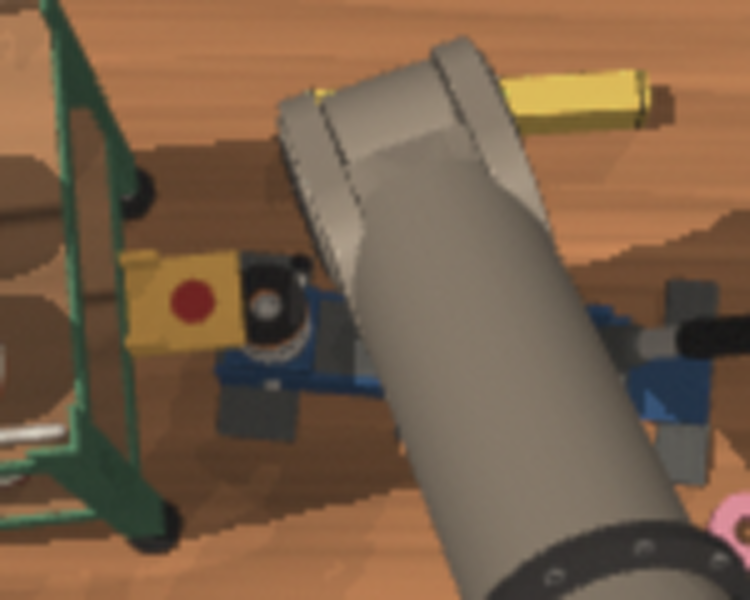

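```bash
python3 -c "
from h import *
np.set_printoptions(precision=4,suppress=True)
t=cams.grab_frame('top')
# pin tip bright at px
print(w(t,(233,170.8),.106),w(t,(233,170.8),.11))
for l in('saddle_mid','ram_seat','handle_grip','jack_grip','jack'): print(l,[(i['point'],round(i['confidence'],2)) for i in landmark_of(t,l)][:3])
P=np.array([w(t,(u,v)) for v in range(162,182) for u in range(229,242)]);k=abs(P[:,2]-.11)<.004;P=P[k];print(P.min(0),P.max(0),P[:,2].mean())
o=sensors.observe();print(o['tcp_pos'],o['ft_force'])
"
```

```text
[0.6136 0.1096 0.106 ] [0.6127 0.1093 0.11  ]
saddle_mid [([223.0, 243.2], 0.62), ([233.0, 172.7], 0.51)]
ram_seat [([236.0, 171.3], 0.43)]
handle_grip [([335.8, 176.3], 0.82)]
jack_grip []
jack [([239.0, 177.9], 0.6)]
[0.5926 0.0905 0.1062] [0.6347 0.1208 0.1137] 0.10942943340602956
[0.6066 0.0249 0.1882] [ 0.8859 -2.0176 -0.7425]
```

```bash
python3 -m handwheel '{"xyz":[[0,-0.03,-0.15],[0,-0.03,-0.25],[0,-0.03,-0.3],[0,-0.03,-0.25],[0,0,-0.15],[0,0,-0.05],[0,0,0],[0,0,0]],"angular":[[0,0.1,0],[0,0.05,0],[0,0,0],[0,0,0],[0,0,0],[0,0,0],[0,0,0],[0,0,0]],"claw":[20,20,20,20,20,20,20,20]}' 80;  python3 -c "
from h import *
np.set_printoptions(precision=4,suppress=True)
s=cams.grab_frame('scene')
t=cams.grab_frame('top')
save(s,'s11.png',(230,130,350,230),6)
save(t,'t11.png',(180,110,330,230),5)
print('disc',sad_disc(t))
o=sensors.observe();print(o['tcp_pos'],o['ft_force'],o['tool_rot'])
"
```

```text
t: 19.75
tcp_pos: [0.6056, 0.0509, 0.1877]
tool_rot: [[-0.005, 0.997, -0.078], [-0.052, -0.078, -0.996], [-0.999, -0.001, 0.052]]
ft_force: [-0.5, -2.5, -0.4]
opening: 0.051
disc (array([0.6117, 0.1475, 0.123 ]), np.int64(52))
[0.6056 0.0508 0.1877] [-0.0487 -2.8568  0.5423] [[-0.0056  0.9969 -0.0782]
 [-0.0519 -0.0784 -0.9956]
 [-0.9986 -0.0016  0.0522]]
```

View pics/s11.png

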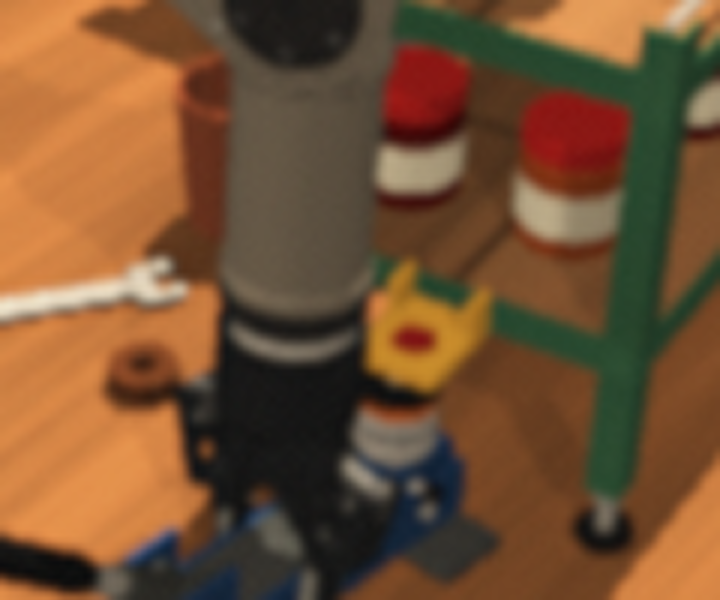

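View pics/t11.png

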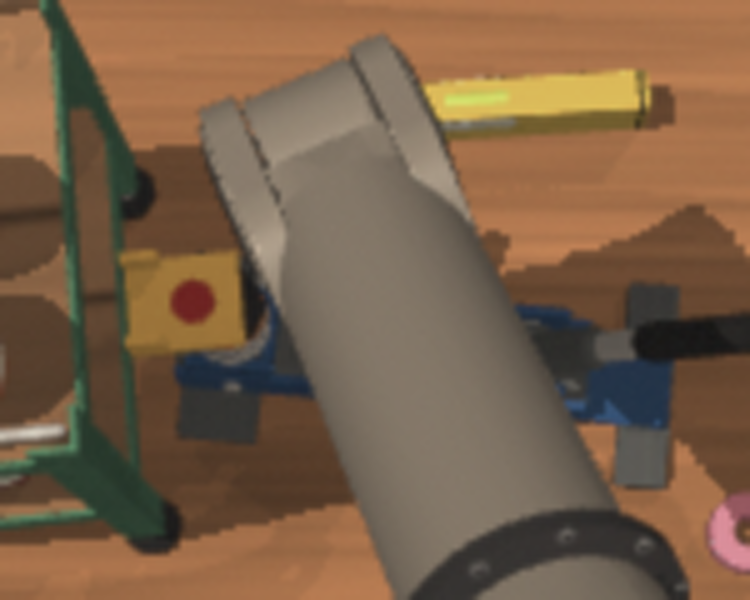

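```bash
python3 -m handwheel '{"xyz":[[0,0,-0.3],[0,0,-0.35],[0,0,-0.2],[0,0,0],[0,0,0],[0,0,0],[0,0,0],[0,0,0]],"angular":[[0,0.1,0],[0,0.1,0],[0,0.1,0],[0,0,0],[0,0,0],[0,0,0],[0,0,0],[0,0,0]],"claw":[20,20,20,20,20,20,20,20]}' 80;  python3 -c "
from h import *
np.set_printoptions(precision=4,suppress=True)
s=cams.grab_frame('scene')
t=cams.grab_frame('top')
save(s,'s12.png',(230,130,350,230),6)
save(t,'t12.png',(180,110,330,230),5)
print('disc',sad_disc(t))
o=sensors.observe();print(o['tcp_pos'],o['ft_force'],o['tool_rot'])
# front foot & rear foot points z~.010
for n,(a,b,c,d) in {'front':(205,170,245,205),'rear':(290,160,325,212)}.items():
    P=np.array([w(t,(u,v)) for v in range(b,d) for u in range(a,c)]);k=abs(P[:,2]-.010)<.0035;P=P[k]
    print(n,len(P),P.min(0),P.max(0))
"
```

```text
t: 20.65
tcp_pos: [0.6093, 0.0698, 0.1872]
tool_rot: [[-0.007, 0.996, -0.088], [-0.051, -0.088, -0.995], [-0.999, -0.002, 0.051]]
ft_force: [-0.0, -1.9, 0.6]
opening: 0.0507
disc (array([0.612 , 0.1473, 0.123 ]), np.int64(52))
[0.6093 0.0697 0.1872] [ 0.4759 -1.9283  0.7902] [[-0.0067  0.9961 -0.0876]
 [-0.051  -0.0879 -0.9948]
 [-0.9987 -0.0022  0.0514]]
front 141 [0.5613 0.1258 0.0066] [0.5929 0.1863 0.0133]
rear 229 [ 0.5206 -0.1413  0.0065] [ 0.6537 -0.0477  0.0135]
```

View pics/s12.png

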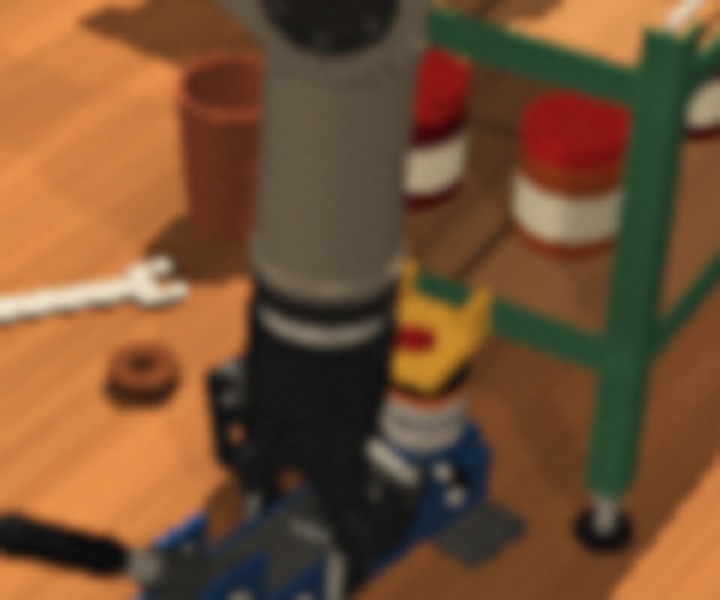

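View pics/t12.png

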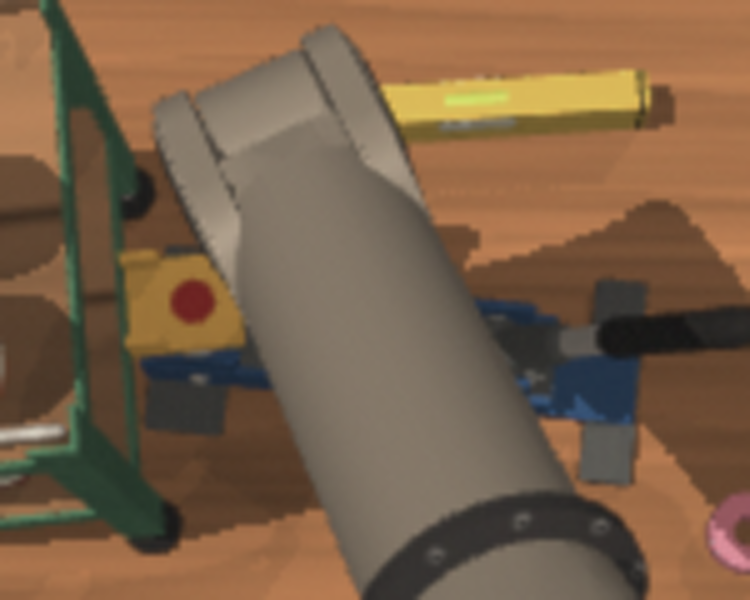

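```bash
cat >> h.py <<'E'
def jackfit(t,pix,loc,z=.010):
    W=np.array([w(t,q,z)[:2] for q in pix]); L=np.array(loc,float)/1000
    def T(p): c,s_=np.cos(p[2]),np.sin(p[2]); ex=np.array([s_,-c]); ey=np.array([c,s_]); return p[:2]+L[:,:1]*ex+L[:,1:]*ey
    r=least_squares(lambda p:(T(p)-W).ravel(),[.61,.14,1.5]); return r.x[:2],np.degrees(r.x[2]),np.round((T(r.x)-W)*1000,1).tolist()
E
python3 -c "
from h import *
t=cams.grab_frame('top')
pix=[(180+a/5,110+b/5) for a,b in ((648,280),(632,486),(580,483),(147,432),(223,435))]
print(jackfit(t,pix,[(60,-251),(-60,-251),(-60,-221),(-55,32),(-55,-14)]))
s=cams.grab_frame('scene')
f=lambda X:(proj(s,X)-[230,130])*6
im=cv2.resize(s['frame'][130:230,230:350,::-1].copy(),None,fx=6,fy=6,interpolation=cv2.INTER_CUBIC)
a=np.linspace(0,6.283,100)
for y,col in((.147,(0,255,0)),(.152,(255,0,255))):
  for z in(.07,.094):
    q=np.array([f([.612+.022*np.cos(b),y+.022*np.sin(b),z]) for b in a]);cv2.polylines(im,[q.astype(np.int32)],True,col,1)
cv2.imwrite('pics/s13.png',im)
"
```

```text
(array([0.61302733, 0.14966752]), np.float64(85.1138347742381), [[-1.2, -0.9], [0.3, -0.7], [1.5, -0.4], [1.0, 1.9], [-1.6, 0.1]])
```

View pics/s13.png

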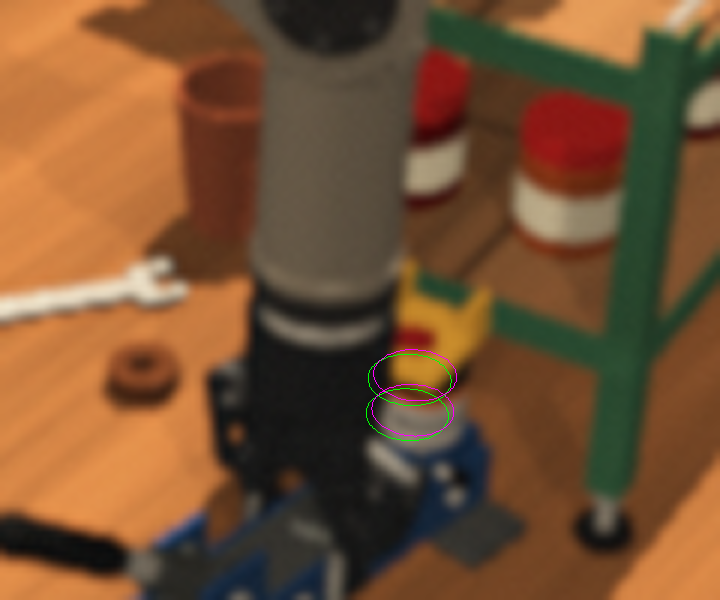

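```bash
python3 -m handwheel '{"xyz":[[0,0,0],[0,0,0],[-0.3,0,0],[-0.7,0,0],[-1,0,0],[-1,0,0],[-1,0,0.2],[-0.7,0,0.6]],"angular":[[0,0,0],[0,0,0],[0,0,0],[0,0.1,0],[0,0.1,0],[0,0.1,0],[0,0.1,0],[0,0.1,0]],"claw":[80,100,100,100,100,100,100,60]}' 60;  python3 -c "
from h import *
plan([.590,-.118,.38],-5,8)
"
```

```text
t: 21.65
tcp_pos: [0.6046, 0.0535, 0.3803]
tool_rot: [[-0.014, 0.998, -0.068], [0.013, -0.068, -0.998], [-1.0, -0.015, -0.012]]
ft_force: [0.5, 0.4, 0.0]
opening: 0.0733
d mm [ -14.6 -171.5   -0.3] rv [ 1.1 -0.7  0.9] per row mm 21.5 deg 0.19
[-0.01, -0.01, 0.54] [0.02, -0.01, 0.02]
[-0.0, -0.01, 0.54] [0.02, -0.01, 0.02]
[-0.0, -0.01, 0.54] [0.02, -0.01, 0.02]
[-0.0, -0.01, 0.54] [0.02, -0.01, 0.02]
[-0.0, -0.0, 0.54] [0.02, -0.01, 0.02]
[-0.0, -0.0, 0.54] [0.02, -0.01, 0.02]
[-0.0, -0.0, 0.54] [0.02, -0.01, 0.02]
[0.0, 0.0, 0.54] [0.02, -0.01, 0.02]
```

```bash
python3 -m handwheel '{"xyz":[[0,0,0.5],[0,0,0.8],[0,0,0.8],[0,0,0.8],[0,0,0.8],[0,0,0.4],[0,0,0.1],[0,0,0]],"angular":[[0,-0.1,0.1],[0,-0.05,0.05],[0,0,0],[0,0,0],[0,0,0],[0,0,0],[0,0,0],[0,0,0]],"claw":[30,0,0,0,0,0,0,0]}' 60;  python3 -c "
from h import *
np.set_printoptions(precision=4,suppress=True)
s=cams.grab_frame('scene')
t=cams.grab_frame('top')
save(s,'s14.png',(230,130,350,230),6)
save(t,'t14.png',(180,110,330,230),5)
print('disc',sad_disc(t))
plan([.590,-.118,.38],-5,1)
print([(i['point'],round(i['confidence'],2)) for i in landmark_of(t,'handle_grip')][:3],[(i['point'],round(i['confidence'],2)) for i in landmark_of(s,'handle_grip')][:3])
"
```

```text
t: 22.45
tcp_pos: [0.5935, -0.1162, 0.3973]
tool_rot: [[0.026, 0.998, -0.061], [-0.002, -0.061, -0.998], [-1.0, 0.026, 0.001]]
ft_force: [-0.5, 0.5, -0.0]
opening: 0.0003
disc (array([0.6118, 0.1477, 0.123 ]), np.int64(51))
d mm [ -3.7  -3.3 -17.2] rv [ 1.6 -0.  -1.5] per row mm 17.9 deg 2.23
[0.43, -0.1, 0.09] [0.27, -0.0, -0.25]
[([318.5, 174.8], 0.69)] [([236.8, 223.3], 0.82), ([330.7, 217.3], 0.72)]
```

View pics/s14.png

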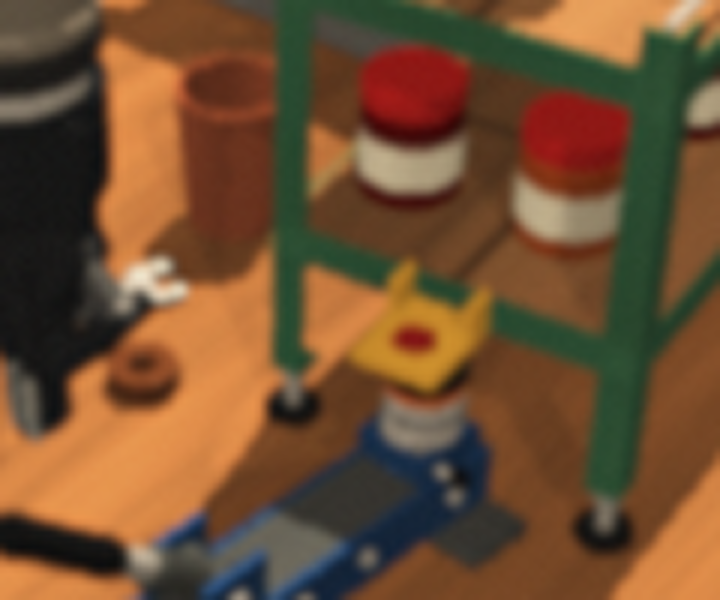

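View pics/t14.png

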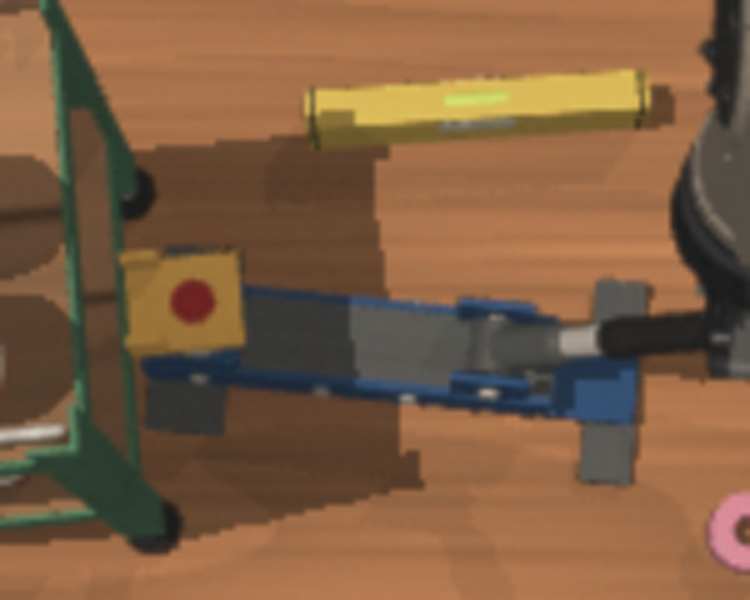

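```bash
cat >> h.py <<'E'
def overlay(p,pose,crop,sc,name,disc=None,sadz=.11):
    x0,y0,hd=pose;h=np.radians(hd);ex=np.array([np.sin(h),-np.cos(h),0]);ey=np.array([np.cos(h),np.sin(h),0])
    L=lambda a,b,z:np.array([x0,y0,z])+a*ex/1000+b*ey/1000
    im=cv2.resize(p['frame'][crop[1]:crop[3],crop[0]:crop[2],::-1].copy(),None,fx=sc,fy=sc,interpolation=cv2.INTER_CUBIC)
    def poly(P,col): cv2.polylines(im,[((np.array([proj(p,X) for X in P])-crop[:2]+.5)*sc).astype(np.int32)],True,col,1)
    R=lambda a,b,c,d,z:[L(a,c,z),L(b,c,z),L(b,d,z),L(a,d,z)]
    poly(R(-26,26,-200,32,.046),(0,255,0));poly(R(-55,55,-14,32,.01),(0,255,255));poly(R(-60,60,-251,-221,.01),(0,255,255))
    poly(R(-24,24,-24,24,.064),(255,255,0))
    a=np.linspace(0,6.283,80)
    for z,c in((.07,(255,0,255)),(.094,(255,0,255)),(sadz,(255,255,255))):poly([L(22*np.cos(b),22*np.sin(b),z) for b in a],c)
    if disc is not None: poly([np.array([disc[0]+.008*np.cos(b),disc[1]+.008*np.sin(b),.123]) for b in a],(255,0,0))
    cv2.imwrite('pics/'+name,im)
E
python3 -c "
from h import *
s=cams.grab_frame('scene');t=cams.grab_frame('top')
overlay(t,(.613,.1497,85.1),(180,130,330,220),5,'t15.png',(.612,.1475))
overlay(s,(.613,.1497,85.1),(230,170,350,250),6,'s15.png',(.612,.1475))
"
```

```text
(no output)
```

View pics/t15.png

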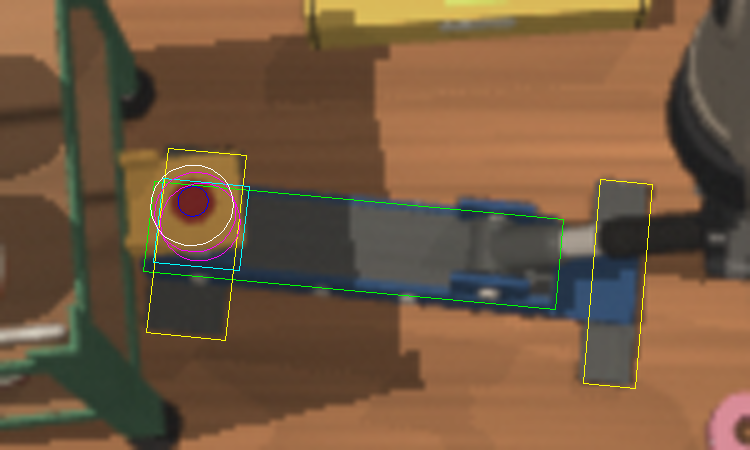

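View pics/s15.png

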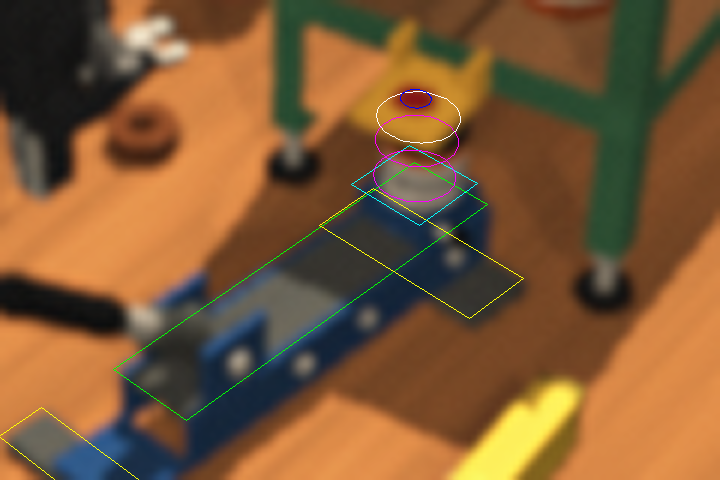

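```bash
python3 -c "
from h import *
np.set_printoptions(precision=4,suppress=True)
s=cams.grab_frame('scene');t=cams.grab_frame('top')
for g in([.612,.147],[.618,.147]):
  print('spacer',cyl(s,np.array(g),.073,.092,.022,.03,16))
u0,v0=proj(s,[.614,.148,.082]).astype(int)
P=np.array([np.r_[w(s,(u,v)),u,v] for v in range(v0-14,v0+16) for u in range(u0-12,u0+13)])
k=(P[:,2]>.078)&(P[:,2]<.09);Q=P[k];print('side pts by col');
for u in range(u0-10,u0+12):
  q=Q[Q[:,3]==u]
  if len(q): print(u,q[:,:3].mean(0),len(q))
m=(lambda f:(f[:,:,0]-f[:,:,1]>60)&(f[:,:,1]<70))(s['frame'].astype(int));y,x=np.nonzero(m);k=np.hypot(x-298.8,y-186.5)<6
print('disc s',x[k].mean(),y[k].mean(),k.sum(),w(s,(x[k].mean(),y[k].mean()),.123),'depthpt',w(s,(x[k].mean(),y[k].mean())))
print('disc t depth',w(t,(218.6,170.2)))
for p,n in((s,'s'),(t,'t')):
  print(n,[(i['point'],round(i['confidence'],2),w(p,i['point'],.082)) for i in landmark_of(p,'spacer_mid')][:3],[(i['point'],round(i['confidence'],2),w(p,i['point'],.07)) for i in landmark_of(p,'ram_seat')][:2])
"
```

```text
spacer (array([0.6187, 0.1508]), 63, np.float64(0.0015820370922063598))
spacer (array([0.6187, 0.1508]), 63, np.float64(0.0015820370964601906))
side pts by col
294 [0.6066 0.1321 0.0852] 3
295 [0.6122 0.1298 0.0854] 3
296 [0.616  0.1301 0.0851] 4
297 [0.6221 0.127  0.0862] 2
298 [0.6243 0.1295 0.0836] 3
299 [0.6274 0.1304 0.0847] 3
300 [0.6301 0.1323 0.0828] 4
301 [0.6333 0.1331 0.084 ] 4
302 [0.6351 0.136  0.0832] 4
303 [0.6363 0.1399 0.0813] 2
304 [0.6398 0.1402 0.085 ] 3
305 [0.6389 0.1471 0.0822] 2
306 [0.6413 0.1489 0.0843] 3
307 [0.6393 0.1576 0.0819] 3
disc s 298.6470588235294 186.05882352941177 17 [0.6119 0.1467 0.123 ] depthpt [0.6119 0.1467 0.123 ]
disc t depth [0.6109 0.1463 0.1226]
s [([206.3, 253.8], 0.7, array([ 0.5661, -0.2144,  0.082 ])), ([298.0, 196.9], 0.46, array([0.614 , 0.1438, 0.082 ]))] []
t [([328.6, 214.6], 0.56, array([ 0.5015, -0.1471,  0.082 ]))] []
```

Against the red mark (0.612, 0.147), the two cameras put the saddle about 4 mm too far in x and 3 mm too far in y. There is plenty of time left, so I'll regrip and correct it.

```bash
python3 -m handwheel '{"xyz":[[0,0.05,-0.6],[0,0.05,-0.9],[0,0.05,-0.9],[0.3,0,-0.9],[0.7,0,-0.6],[0.8,0,-0.2],[0.8,0,0],[0.7,0,0]],"angular":[[0.2,0,-0.1],[0.1,0,-0.1],[0,0,0],[0,0,0],[0,0,0],[0,0,0],[0,0,0],[0,0,0]],"claw":[100,100,100,100,100,100,100,100]}' 60;  python3 -c "
from h import *
plan([.608,.0555,.189],-4.9,4)
"
```

```text
t: 23.85
tcp_pos: [0.619, 0.0522, 0.2661]
tool_rot: [[0.019, 0.995, -0.098], [0.001, -0.098, -0.995], [-1.0, 0.019, -0.003]]
ft_force: [0.4, 0.5, 0.7]
opening: 0.0852
d mm [-11.    3.3 -77.1] rv [-0.7 -0.2 -1.1] per row mm 19.5 deg 0.33
[0.48, -0.08, -0.01] [-0.03, -0.01, -0.04]
[0.48, -0.08, -0.01] [-0.03, -0.01, -0.04]
[0.48, -0.07, -0.01] [-0.03, -0.01, -0.04]
[0.48, -0.07, -0.01] [-0.03, -0.01, -0.04]
```

```bash
python3 -m handwheel '{"xyz":[[0.2,-0.15,0],[0.3,-0.1,0],[0.4,-0.05,0],[0.4,0,0],[0.3,0,0],[0.15,0,0],[0,0,0],[0,0,0]],"angular":[[0,0,-0.1],[0,0,-0.08],[0,0,0],[0,0,0],[0,0,0],[0,0,0],[0,0,0],[0,0,0]],"claw":[100,100,100,100,100,100,70,40]}' 60;  python3 -c "
from h import *
plan([.608,.0555,.189],-4.9,1)
o=sensors.observe();print(o['opening'],o['ft_force'],o['tcp_pos']+.155*o['tool_rot'][:,0])
"
```

```text
t: 24.65
tcp_pos: [0.6061, 0.0525, 0.1935]
tool_rot: [[-0.002, 0.995, -0.1], [0.002, -0.1, -0.995], [-1.0, -0.003, -0.002]]
ft_force: [0.3, -0.0, 0.7]
opening: 0.0588
d mm [ 1.9  3.  -4.5] rv [-0.8 -0.1  0.2] per row mm 5.8 deg 0.87
[0.11, 0.04, -0.08] [-0.14, -0.02, 0.03]
0.05883792948072612 [ 0.30142571 -0.03032284  0.67863036] [0.60568502 0.05289275 0.03852088]
```

```bash
python3 -m handwheel '{"xyz":[[0,0,0],[0,0,0],[0,0,0],[0,0,0],[0,-0.15,0.15],[0,-0.1,0.1],[0,0,0],[0,0,0]],"angular":[[0,0,0],[0,0,0],[0,0,0],[0,0,0],[0,0,0],[0,0,0],[0,0,0],[0,0,0]],"claw":[30,20,20,20,20,20,20,20]}' 80;  python3 -c "
from h import *
np.set_printoptions(precision=4,suppress=True)
s=cams.grab_frame('scene')
print('spacer',cyl(s,np.array([.616,.148]),.073,.092,.022,.03,16))
o=sensors.observe();print(o['opening'],o['ft_force'],o['tcp_pos']+.155*o['tool_rot'][:,0],o['tool_rot'])
save(s,'s16.png',(230,130,350,230),6)
"
```

```text
t: 25.45
tcp_pos: [0.5958, 0.0445, 0.1949]
tool_rot: [[0.004, 0.995, -0.1], [0.007, -0.1, -0.995], [-1.0, 0.004, -0.007]]
ft_force: [2.9, 2.1, -4.5]
opening: 0.0505
spacer (array([0.6083, 0.1438]), 55, np.float64(0.0014234220304420015))
0.05021641781501342 [ 2.6772  1.8252 -4.5906] [0.5965 0.0455 0.0399] [[ 0.0042  0.995  -0.1   ]
 [ 0.0064 -0.1001 -0.995 ]
 [-1.      0.0035 -0.0068]]
```

View pics/s16.png

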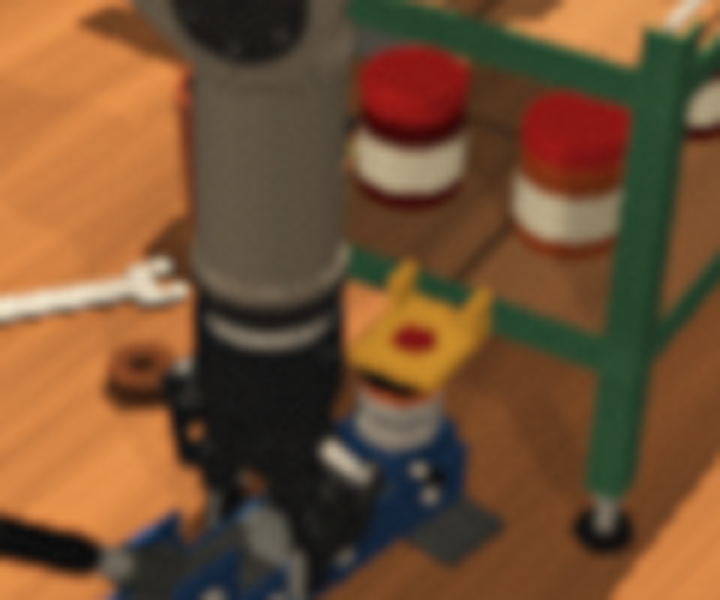

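```bash
python3 -m handwheel '{"xyz":[[0,0.08,-0.07],[0,0.05,-0.05],[0,0,0],[0,0,0],[0,0,0],[0,0,0],[0,0,0],[0,0,0]],"angular":[[0,0,0],[0,0,0],[0,0,0],[0,0,0],[0,0,0],[0,0,0],[0,0,0],[0,0,0]],"claw":[20,20,20,20,20,20,20,20]}' 80;  python3 -c "
from h import *
np.set_printoptions(precision=4,suppress=True)
s=cams.grab_frame('scene')
print('spacer',cyl(s,np.array([.616,.148]),.073,.092,.022,.03,16))
o=sensors.observe();print(o['opening'],o['ft_force'],o['tcp_pos']+.155*o['tool_rot'][:,0])
"
```

```text
t: 26.3
tcp_pos: [0.5983, 0.0459, 0.1951]
tool_rot: [[-0.009, 0.995, -0.1], [-0.002, -0.1, -0.995], [-1.0, -0.008, 0.003]]
ft_force: [-0.9, 0.4, -1.7]
opening: 0.0504
spacer (array([0.6088, 0.1434]), 61, np.float64(0.0015708137083744612))
0.05081392067879481 [-0.9153  0.4634 -1.485 ] [0.5969 0.0455 0.0401]
```

```bash
python3 -m handwheel '{"xyz":[[0,0.18,-0.14],[0,0.08,-0.06],[0,0,0],[0,0,0],[0,0,0],[0,0,0],[0,0,0],[0,0,0]],"angular":[[0,0,0],[0,0,0],[0,0,0],[0,0,0],[0,0,0],[0,0,0],[0,0,0],[0,0,0]],"claw":[20,20,20,20,20,20,20,20]}' 80;  python3 -c "
from h import *
np.set_printoptions(precision=4,suppress=True)
s=cams.grab_frame('scene')
print('spacer',cyl(s,np.array([.616,.148]),.073,.092,.022,.03,16))
o=sensors.observe();print(o['opening'],o['ft_force'],o['tcp_pos']+.155*o['tool_rot'][:,0])
"
```

```text
t: 27.15
tcp_pos: [0.6042, 0.0485, 0.1962]
tool_rot: [[-0.03, 0.994, -0.102], [-0.013, -0.102, -0.995], [-0.999, -0.028, 0.016]]
ft_force: [-2.2, -1.5, -0.3]
opening: 0.0504
spacer (array([0.6119, 0.1441]), 60, np.float64(0.0014552366345088124))
0.050394423491798644 [-2.0032 -1.0433  0.236 ] [0.5996 0.0464 0.0413]
```

```bash
python3 -m handwheel '{"xyz":[[0,0.06,-0.2],[0,0,-0.06],[0,0,0],[0,0,0],[0,0,0],[0,0,0],[0,0,0],[0,0,0]],"angular":[[0,0,0],[0,0,0],[0,0,0],[0,0,0],[0,0,0],[0,0,0],[0,0,0],[0,0,0]],"claw":[20,20,20,20,20,20,70,100]}' 80;  python3 -c "
from h import *
np.set_printoptions(precision=4,suppress=True)
s=cams.grab_frame('scene')
print('spacer',cyl(s,np.array([.616,.148]),.073,.092,.022,.03,16))
o=sensors.observe();print(o['opening'],o['ft_force'],o['tcp_pos']+.155*o['tool_rot'][:,0])
"
```

```text
t: 28.0
tcp_pos: [0.6074, 0.0538, 0.1963]
tool_rot: [[-0.033, 0.994, -0.106], [-0.024, -0.106, -0.994], [-0.999, -0.031, 0.027]]
ft_force: [0.7, 0.0, 0.3]
opening: 0.0729
spacer (array([0.6117, 0.1471]), 65, np.float64(0.001368936155364275))
0.079340556481967 [-0.6295 -0.4837  0.0629] [0.6023 0.0502 0.0415]
```

```bash
python3 -m handwheel '{"xyz":[[-0.3,0,0],[-0.8,0,0],[-1,0,0],[-1,0,0.1],[-1,0,0.4],[-0.6,0,0.8],[0,0,1],[0,0,1]],"angular":[[0,0,0],[0,0.1,0.1],[0,0.1,0.1],[0,0.06,0.1],[0,0,0],[0,0,0],[0,0,0],[0,0,0]],"claw":[100,100,100,80,50,20,0,0]}' 60;  python3 -c "
from h import *
plan([.583,-.125,.38],-6,4)
"
```

```text
t: 28.85
tcp_pos: [0.5974, -0.0665, 0.4005]
tool_rot: [[0.014, 0.996, -0.084], [0.009, -0.084, -0.996], [-1.0, 0.013, -0.01]]
ft_force: [-0.2, -0.6, 0.1]
opening: 0.0119
d mm [-14.4 -58.5 -20.5] rv [ 1.2 -0.6 -0.7] per row mm 15.9 deg 0.37
[0.12, -0.06, 0.37] [0.05, -0.02, -0.03]
[0.13, -0.06, 0.37] [0.05, -0.02, -0.03]
[0.13, -0.06, 0.37] [0.05, -0.02, -0.03]
[0.13, -0.05, 0.37] [0.05, -0.02, -0.03]
```

```bash
python3 -m handwheel '{"xyz":[[0.1,-0.08,0.3],[0.1,-0.08,0.3],[0.1,-0.06,0.25],[0.1,-0.04,0.15],[0.1,0,0],[0,0,0],[0,0,0],[0,0,0]],"angular":[[0.05,-0.05,-0.06],[0.05,-0.05,-0.06],[0,0,0],[0,0,0],[0,0,0],[0,0,0],[0,0,0],[0,0,0]],"claw":[0,0,0,0,0,0,0,0]}' 60;  python3 -c "
from h import *
np.set_printoptions(precision=4,suppress=True)
s=cams.grab_frame('scene');t=cams.grab_frame('top')
print('disc',sad_disc(t),'spacer',cyl(s,np.array([.616,.148]),.073,.092,.022,.03,16))
overlay(t,(.612,.147,84.5),(180,130,340,220),5,'t17.png',(.612,.1475))
overlay(s,(.612,.147,84.5),(190,170,320,270),6,'s17.png',(.612,.1475))
plan([.583,-.125,.38],-6,4)
P=np.array([w(s,(u,v)) for v in range(190,270) for u in range(190,290)])
k=(P[:,2]>.15)&(P[:,2]<.19)&(P[:,0]>.5)&(P[:,0]<.66)&(P[:,1]<-.1)&(P[:,1]>-.2);print('handle pts',P[k].mean(0),P[k].min(0),P[k].max(0),k.sum())
"
```

```text
t: 29.65
tcp_pos: [0.5823, -0.1087, 0.3817]
tool_rot: [[0.003, 0.995, -0.098], [-0.002, -0.098, -0.995], [-1.0, 0.003, 0.002]]
ft_force: [-0.2, 0.2, 0.3]
opening: 0.0001
disc (array([0.612 , 0.1473, 0.123 ]), np.int64(52)) spacer (array([0.6119, 0.1474]), 60, np.float64(0.0015559031981973949))
d mm [  0.6 -16.2  -1.9] rv [ 0.4  0.1 -0.2] per row mm 4.1 deg 0.12
[0.01, 0.01, 0.1] [0.02, 0.01, -0.01]
[0.01, 0.01, 0.1] [0.02, 0.01, -0.01]
[0.01, 0.01, 0.1] [0.02, 0.01, -0.01]
[0.01, 0.01, 0.1] [0.02, 0.01, -0.01]
handle pts [ 0.5899 -0.1321  0.1673] [ 0.5771 -0.1491  0.1506] [ 0.5967 -0.1056  0.18  ] 95
```

View pics/t17.png

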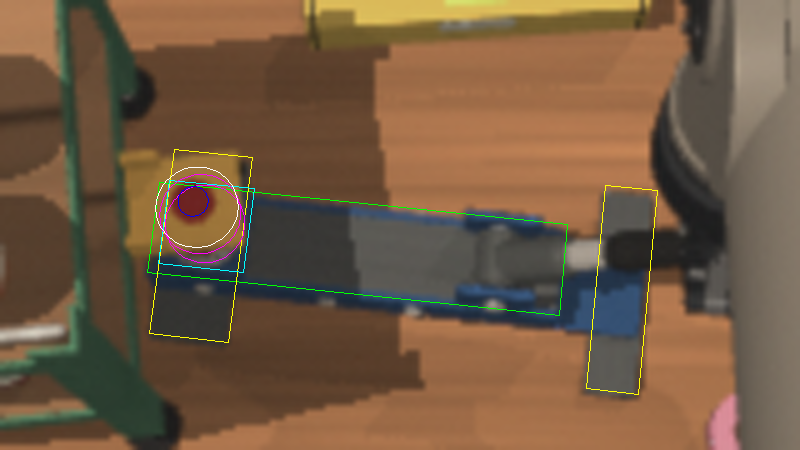

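View pics/s17.png

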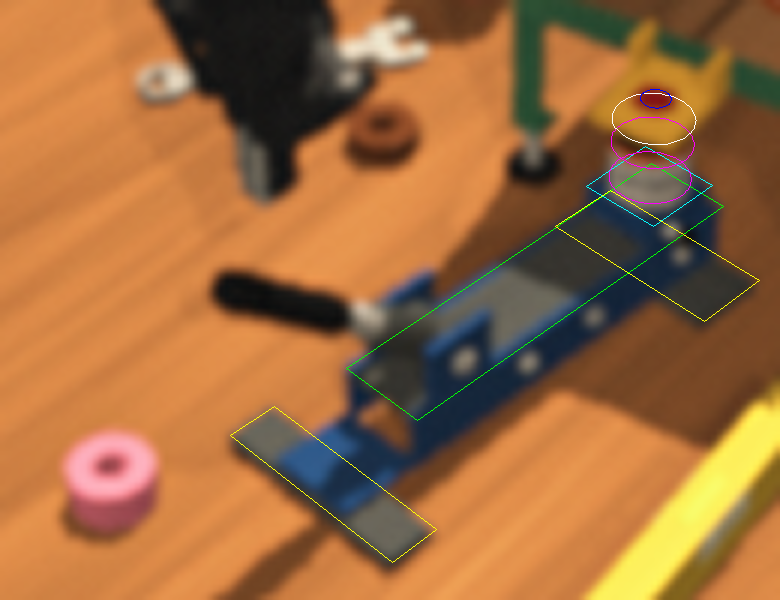

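```bash
python3 -m handwheel '{"xyz":[[0.4,0,0],[0.5,0,0],[0.3,0,0.1],[0.3,0,0.22],[0.3,0,0.2],[0.3,0,0.17],[0.3,0,0.13],[0.3,0,0.1]],"angular":[[0,0,0],[0,0,0],[0,0,0],[0,0,0],[0,0,0],[0,0,0],[0,0,0],[0,0,0]],"claw":[0,0,0,0,0,0,0,0]}' 60;  python3 -c "
from h import *
plan([.581,-.152,.243],-6,1)
o=sensors.observe();print(o['ft_force'])
"
```

```text
t: 30.55
tcp_pos: [0.5814, -0.1459, 0.2742]
tool_rot: [[0.013, 0.995, -0.095], [-0.001, -0.095, -0.995], [-1.0, 0.013, 0.0]]
ft_force: [-2.1, 3.0, 4.5]
opening: -0.0
d mm [ -0.4  -6.1 -31.2] rv [ 0.5  0.  -0.7] per row mm 31.8 deg 0.9
[0.78, -0.01, 0.15] [0.09, 0.0, -0.12]
[-2.09839137  2.96817385  4.5342916 ]
```

Contact: the handle pushes back with 4.5 N. I'll take it on to the bottom stop.

```bash
python3 -m handwheel '{"xyz":[[0.25,0,0.06],[0.25,0,0.05],[0.25,0,0.03],[0.2,0,0],[0.15,0,0],[0.15,0,0],[0.15,0,0],[0,0,0]],"angular":[[0,0,0],[0,0,-0.05],[0,0,-0.05],[0,0,0],[0,0,0],[0,0,0],[0,0,0],[0,0,0]],"claw":[0,0,0,0,0,0,0,0]}' 60;  python3 -c "
from h import *
s=cams.grab_frame('scene')
plan([.581,-.152,.243],-6,1)
o=sensors.observe();print(o['ft_force'])
save(s,'s18.png',(190,150,350,270),5)
"
```

```text
t: 31.35
tcp_pos: [0.5824, -0.1492, 0.2488]
tool_rot: [[0.006, 0.996, -0.094], [-0.012, -0.094, -0.996], [-1.0, 0.007, 0.011]]
ft_force: [-2.2, 1.1, 4.5]
opening: 0.0
d mm [-1.9 -2.7 -5.6] rv [ 0.6  0.7 -0.5] per row mm 6.5 deg 1.04
[0.14, -0.04, 0.07] [0.1, 0.11, -0.09]
[-2.76063218  0.9071047   4.95242764]
```

View pics/s18.png

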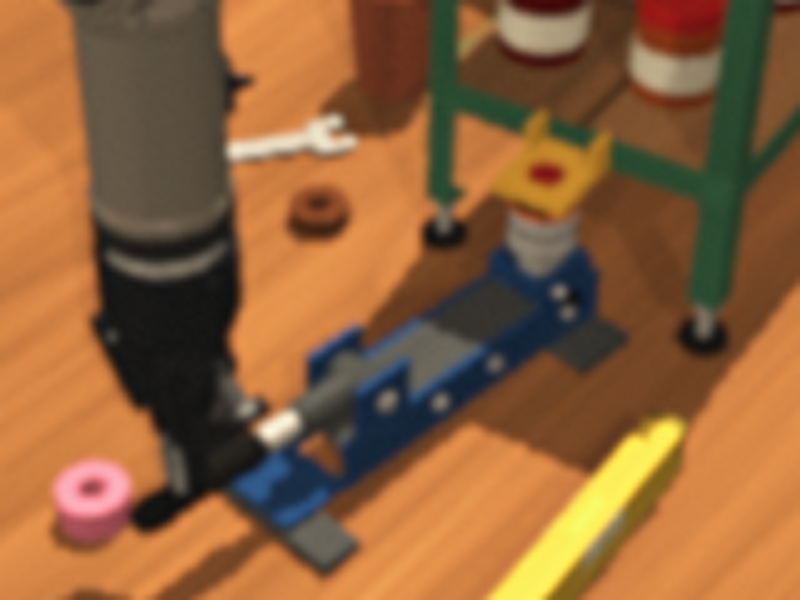

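```bash
python3 -m handwheel '{"xyz":[[0.2,0,0],[0.25,0,0],[0.3,0,0],[0.3,0,0],[0.3,0,0],[0.3,0,0],[0.3,0,0],[0.3,0,0]],"angular":[[0,0,0],[0,0,0],[0,0,0],[0,0,0],[0,0,0],[0,0,0],[0,0,0],[0,0,0]],"claw":[0,0,0,0,0,0,0,0]}' 60;  python3 -c "
from h import *
np.set_printoptions(precision=4,suppress=True)
s=cams.grab_frame('scene');t=cams.grab_frame('top')
plan([.581,-.152,.243],-6,1)
o=sensors.observe();print(o['ft_force'],'disc',sad_disc(t,zd=.129))
print(w(s,(298.8,184.5)),'spacer',cyl(s,np.array([.612,.148]),.084,.103,.022,.03,16))
"
```

```text
t: 32.2
tcp_pos: [0.5832, -0.1442, 0.2423]
tool_rot: [[0.011, 0.995, -0.095], [-0.046, -0.094, -0.995], [-0.999, 0.015, 0.044]]
ft_force: [-24.8, 6.9, 61.1]
opening: 0.0
d mm [-2.2 -7.8  0.8] rv [ 0.6  2.5 -0.9] per row mm 8.2 deg 2.77
[-0.01, -0.04, 0.2] [0.1, 0.42, -0.15]
[-25.7499   5.4231  61.2118] disc (array([0.6115, 0.1485, 0.129 ]), np.int64(51))
[0.6103 0.1493 0.1269] spacer (array([0.6122, 0.1483]), 68, np.float64(0.0016884185236768206))
```

```bash
python3 -m handwheel '{"xyz":[[-0.2,0,0],[-0.3,0,-0.05],[-0.4,0,-0.12],[-0.4,0,-0.18],[-0.4,0,-0.22],[-0.4,0,-0.22],[-0.4,0,-0.15],[-0.2,0,0]],"angular":[[0,0.1,-0.05],[0,0.1,-0.05],[0,0.1,0],[0,0.1,0],[0,0,0],[0,0,0],[0,0,0],[0,0,0]],"claw":[0,0,0,0,0,0,0,0]}' 60;  python3 -c "
from h import *
s=cams.grab_frame('scene')
plan([.584,-.106,.345],-6,1)
o=sensors.observe();print(o['ft_force'])
save(s,'s19.png',(190,150,350,270),5)
"
```

```text
t: 33.1
tcp_pos: [0.5874, -0.1074, 0.3583]
tool_rot: [[0.017, 0.995, -0.095], [-0.015, -0.095, -0.995], [-1.0, 0.019, 0.014]]
ft_force: [-0.3, 0.3, 0.4]
opening: -0.0004
d mm [ -3.6   2.  -14.2] rv [ 0.5  0.8 -1.1] per row mm 14.8 deg 1.5
[0.35, -0.1, -0.05] [0.08, 0.14, -0.19]
[0.79782019 0.3131975  1.05662792]
```

View pics/s19.png

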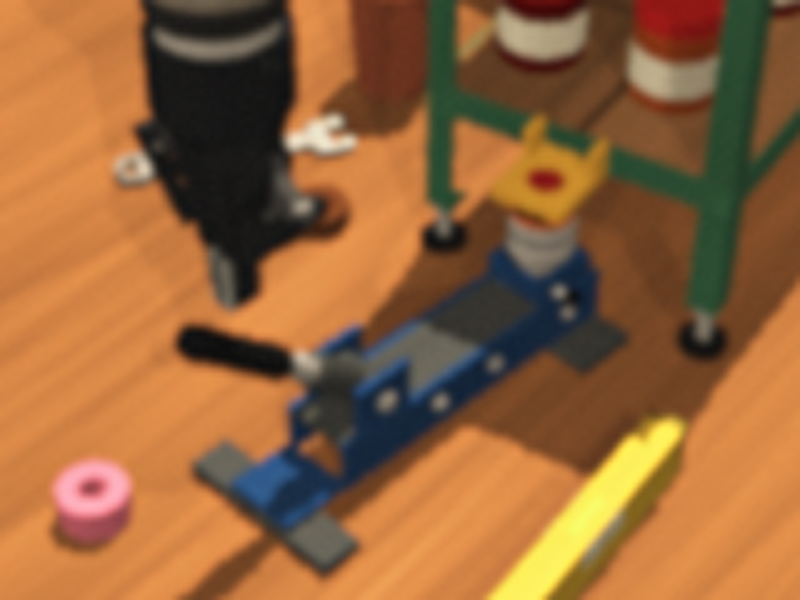

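```bash
python3 -m handwheel '{"xyz":[[0.3,-0.06,0],[0.35,-0.04,0.1],[0.35,0,0.2],[0.35,0,0.2],[0.35,0,0.17],[0.35,0,0.14],[0.35,0,0.12],[0.3,0,0.08]],"angular":[[0,0.1,-0.1],[0,0.05,-0.1],[0,0,0],[0,0,0],[0,0,0],[0,0,0],[0,0,0],[0,0,0]],"claw":[0,0,0,0,0,0,0,0]}' 60;  python3 -c "
from h import *
plan([.581,-.152,.247],-6,1)
o=sensors.observe();print(o['ft_force'])
"
```

```text
t: 33.95
tcp_pos: [0.5809, -0.1504, 0.2429]
tool_rot: [[0.003, 0.995, -0.099], [0.01, -0.099, -0.995], [-1.0, 0.002, -0.011]]
ft_force: [-12.8, 7.2, 57.1]
opening: -0.0003
d mm [ 0.1 -1.6  4.1] rv [ 0.3 -0.6 -0.1] per row mm 4.4 deg 0.69
[-0.1, 0.01, 0.04] [0.05, -0.1, -0.02]
[-12.80278321   7.24512634  57.14286833]
```

```bash
python3 -m handwheel '{"xyz":[[-0.06,0,0],[0,0,0],[0,0,0],[0,0,0],[0,0,0],[0,0,0],[0,0,0],[0,0,0]],"angular":[[0,0,0],[0,0,0],[0,0,0],[0,0,0],[0,0,0],[0,0,0],[0,0,0],[0,0,0]],"claw":[0,0,0,0,0,0,0,0]}' 60;  python3 -c "
from h import *
np.set_printoptions(precision=4,suppress=True)
s=cams.grab_frame('scene');t=cams.grab_frame('top')
o=sensors.observe();print(o['ft_force'],o['tcp_pos'],'disc',sad_disc(t,zd=.137))
print('lug z s',w(s,(298.8,181)),'t',w(t,(218,170)))
print('spacer',cyl(s,np.array([.612,.148]),.092,.11,.022,.03,16))
save(s,'s20.png',(230,110,390,230),5);save(t,'t20.png',(120,90,340,230),3.5)
for l in('foot_a',):
  for p in(s,t): print([(np.round(i['point'],1).tolist(),round(i['confidence'],2)) for i in landmark_of(p,l)][:4])
"
```

```text
t: 34.75
tcp_pos: [0.5804, -0.1507, 0.248]
tool_rot: [[0.004, 0.995, -0.102], [0.015, -0.102, -0.995], [-1.0, 0.002, -0.016]]
ft_force: [-0.5, 2.3, 9.7]
opening: 0.0001
[-0.8371  1.7283  9.6649] [ 0.5804 -0.1507  0.2479] disc (array([0.6118, 0.1499, 0.137 ]), np.int64(50))
lug z s [0.6068 0.1535 0.1365] t [0.6078 0.146  0.1382]
spacer (array([0.6121, 0.148 ]), 63, np.float64(0.001522355003937133))
[([277.0, 195.5], 0.84)]
[([209.0, 211.8], 0.92), ([204.3, 150.3], 0.77)]
```

View pics/s20.png

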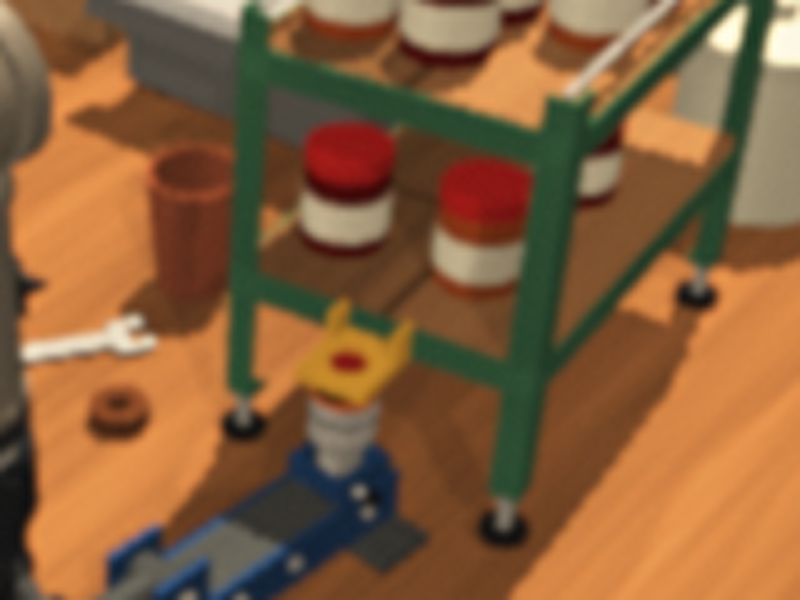

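View pics/t20.png

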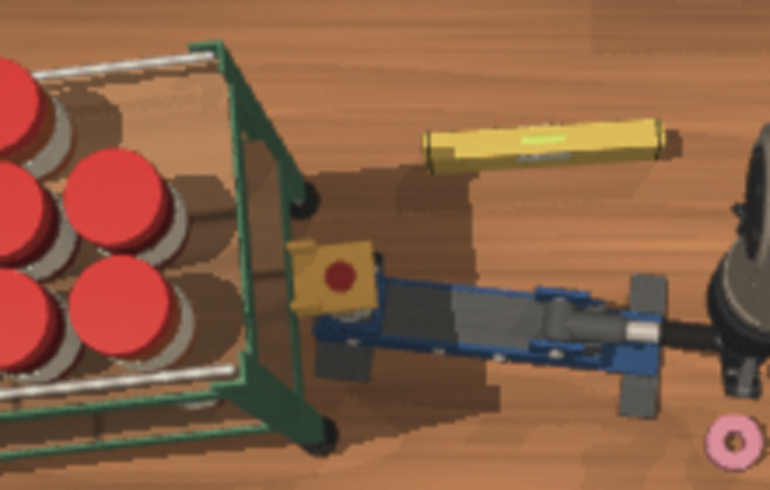

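```bash
python3 -m handwheel '{"xyz":[[0.12,0,0],[0.02,0,0],[0.02,0,0],[0.02,0,0],[0.02,0,0],[0.02,0,0],[0.02,0,0],[0.02,0,0]],"angular":[[0,0,0],[0,0,0],[0,0,0],[0,0,0],[0,0,0],[0,0,0],[0,0,0],[0,0,0]],"claw":[0,0,0,0,0,0,0,0]}' 60;  python3 -c "
from h import *
np.set_printoptions(precision=4,suppress=True)
s0=dict(np.load('/tmp/scene0.npz'));t0=dict(np.load('/tmp/top0.npz'))
s=cams.grab_frame('scene');t=cams.grab_frame('top')
o=sensors.observe();print(o['ft_force'],o['tcp_pos'])
def sh(p0,p,c,r=7,S=8):
    f=lambda q:cv2.resize(cv2.cvtColor(q['frame'],cv2.COLOR_RGB2GRAY)[c[1]-r-8:c[1]+r+8,c[0]-r-8:c[0]+r+8],None,fx=S,fy=S,interpolation=cv2.INTER_CUBIC)
    a=f(p0)[8*S:-8*S,8*S:-8*S];m=cv2.matchTemplate(f(p),a,cv2.TM_CCOEFF_NORMED);_,v,_,l=cv2.minMaxLoc(m);return (l[0]/S-8,l[1]/S-8,v)
for X in([.704,.205,.01],[.514,.184,.01]):
    c=proj(s0,X).round().astype(int)
    d=proj(s0,np.add(X,[0,0,.01]))-proj(s0,X)
    print('scene shift',sh(s0,s,c),'per 10mm',d)
    c=proj(t0,X).round().astype(int)
    d=proj(t0,np.add(X,[0,0,.01]))-proj(t0,X)
    print('top shift',sh(t0,t,c),'per 10mm',d)
for X in([.79,.56,.01],[.60,.54,.01]):
    pass
for n,p in(('0',dict(s0)),('1',s)):
    for X in([.704,.205,.01],[.514,.184,.01]):
        c=proj(p,X).round().astype(int)
        z=[]
        for v in range(c[1]-9,c[1]+6):
            for u in range(c[0]-6,c[0]+7):
                g=p['frame'][v,u].astype(int)
                if g.max()<45: z.append(w(p,(u,v)))
        z=np.array(z);print(n,len(z),z.mean(0) if len(z) else '',np.percentile(z[:,2],[10,50,90]) if len(z) else '')
"
```

```text
t: 35.75
tcp_pos: [0.5801, -0.1509, 0.2475]
tool_rot: [[0.007, 0.994, -0.105], [0.016, -0.105, -0.994], [-1.0, 0.005, -0.017]]
ft_force: [-2.8, 2.2, 13.4]
opening: 0.0001
[-2.47    2.0721 13.1851] [ 0.58   -0.1509  0.2475]
scene shift (0.0, -2.625, 0.9775038957595825) per 10mm [ 0.3112 -2.2769]
top shift (-0.625, -1.0, 0.929918110370636) per 10mm [-0.5102 -0.974 ]
scene shift (0.0, -2.375, 0.8945295810699463) per 10mm [ 0.0615 -2.2252]
top shift (0.25, -0.375, 0.9608966708183289) per 10mm [-0.4845 -0.4723]
0 33 [0.7101 0.1956 0.0072] [0.005  0.0071 0.0093]
0 22 [0.5139 0.1746 0.0063] [0.0042 0.0063 0.0083]
1 29 [0.7102 0.1929 0.0198] [0.0184 0.0197 0.0219]
1 21 [0.5143 0.1718 0.0201] [0.0181 0.0202 0.0221]
```

```bash
python3 -c "
from h import *
s=cams.grab_frame('scene');o=sensors.observe();print(o['t'],o['ft_force'],o['tcp_pos'])
save(s,'s21.png',scale=1.5)
"
```

```text
35.9 [-2.56055335  1.56490548 13.12826342] [ 0.58005726 -0.15092067  0.24751283]
```

View pics/s21.png

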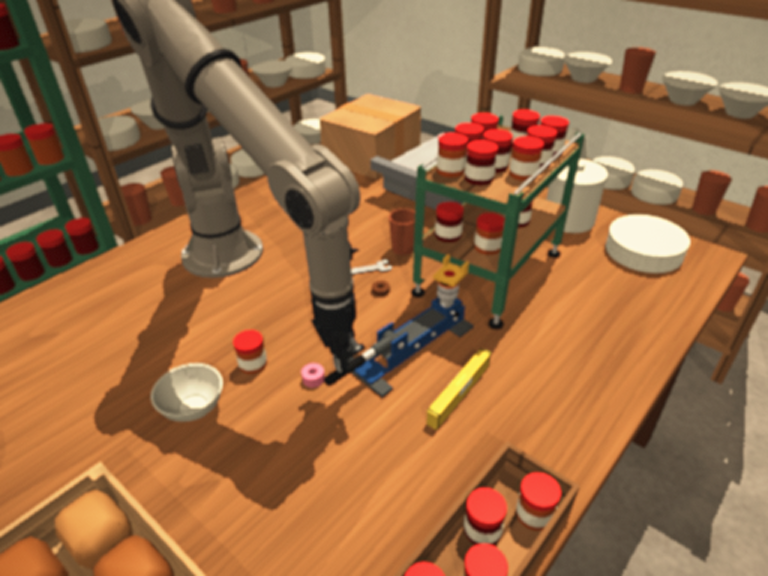

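The picture shows the rack tilted up on the jack with the lug at (450,272). The fingers hold the handle down at about (345,365), the jars stand, and the other things are where they were. I'll hand in now.

```bash
python3 -c "
from workcell import robot
print(robot.finish_job())"
```

```text
the job is handed in; nothing more can be done
None
```

The job is handed in at about 36 s, with the rack raised on the jack and the handle held down. I threaded the silver spacer and then the black-topped saddle onto the ram pin. I slid the jack under the lug and corrected its position once. Then I gave the handle two full strokes and kept it pressed at its bottom stop with about 13 N.

**Last checks**
- **Saddle seating:** its top measured 109 mm before lifting, against 110 mm expected.
- **Centring:** at the end the scene camera puts the spacer, which sits under the saddle, at (0.612, 0.148). The red mark is at (0.612, 0.150) by the top camera.
- **Lift:** the lug rose about 14 mm. Depth readings put the two feet 12.6 and 13.9 mm up.
- **Surroundings:** the jars were still standing and nothing else on the table had moved.

**Disagreements and faults**
- **Foot clearance:** picture matching gave only about 11 mm in the scene view. The top view gave scattered values, about 10 mm for one foot and no usable figure for the other. The margin over a centimetre is therefore small, about 1 to 3 mm.
- **Jack position:** the top camera put the jack about 3 to 4 mm nearer the robot than the scene camera did.
- **Push force:** while I was finding the bottom stop, the fingertips' push briefly reached 61 N on the first stroke and 57 N on the second.

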